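# Put the underglaze chalks away in the clip-top jar

### The arm

A 6-joint arm with a two-finger parallel gripper is mounted at the origin on a cart in front of the work surface, level with it; the furniture and walls round the work are solid. World frame = base frame: x ahead of the robot, y to its left, z up, the work surface at z = 0. Lengths are in m, angles in rad, forces in N, time in s.
With the tool pointing down it reaches from about 0.375 to 0.9 m from the base axis. Payload 3.1 kg.
Tool frame: the origin (TCP) lies where the fingers leave the gripper's body, on its centre line; the fingertips stand 70 mm ahead of it and the grasp point (between the pads) lies 51 mm ahead of it; z points along the fingers, y is the line along which they close (so a half turn about z gives the same grasp; the last joint's range is limited). The gripper opens to 87 mm and grips with 3 to 60 N. Pads are 19 mm wide; open, the fingers measure 117 mm over their backs; the gripper's body (75 mm by 190 mm) begins 51 mm behind the grasp point.
Start: joints at [-0.178, 0.527, 1.433, -0, 1.181, -0.178], TCP at [0.625, 0, 0.292] pointing down, gripper open.
Joint ranges: [-3.08, 3.08], [-0.75, 2.2], [0.22, 2.44], [-1.43, 4.57], [0, 2.65], [-2.85, 2.85]. Speed limits (rad/s): [2.79, 2.79, 3.14, 3.14, 3.14, 3.14].

### API

Orientations are given as a unit quaternion [x, y, z, w].
In Python, from rig import robot gives the robot as it stands.
- The arm moves only by the tool send_rows, never from a script. Its argument "deltas" is text: rows parted by semicolons, each of 7 numbers parted by spaces: the shift along the tool's x, y, z in mm, then the turn, a rotation vector about the tool's x, y, z in degrees, then the opening, from 0 (shut) to 1 (fully open). A call has 1 to 10 rows; each row shifts and turns the commanded pose from where the row before left it, along the tool's axes as they then stand; what a row does not reach is not made up. A row lasts 1/8 s, in which the tool goes at most 62.5 mm and 10.7 degrees, less where a joint would pass 70% of its speed; a pose out of reach is approached as far as the arm can. A call is refused whole if a number of a shift passes 62.5 or a number of a turn 10.7, either way. A call with a gripper value outside its range is refused whole. The fingers move at their own pace and stop on an object; "newtons" is the grip in N (left out, the last holds). Time passes only in rows, so rows that do not move let the fingers close. It gives the time, the measured TCP pose, the force, the opening and the grip force at its end, in the units of the state.
- robot.get_obs(): the state, without advancing time (a new reading comes with each control period).
- robot.camera(name): name is "scene" or "side" or "wrist"; returns a dict with "image" (420x560x3 uint8, red, green, blue), "depth" (420x560 float32, m along the optical axis (not along the pixel's ray), 0 where there is no reading), "fovy" (degrees; the focal length in pixels is half the picture's height over the tangent of half this angle, whatever the lens; pixels are square), "cx", "cy" (the principal point, pixels), "rvec" (rotation vector, rad) and "tvec" (3), from world to camera coordinates, as OpenCV has them. Camera axes: x right, y down, z forward; pixel columns grow to the right and rows downward; lengths in m; the calibration is good to about 2 mm. A picture is of the moment at which its call begins.
- robot.hand_in(): hands the job in; it is judged then, once.
Trained networks look in the newest picture that a camera, given by its name, has taken for a name from the list of things; names that differ only in an ending like _2 or _b are one class to them, and where a whole thing is asked for, a point or a joint stands for the part that bears it (a point fixed in the world has none). Each returns a list of dicts, best first, with "p" (0 to 1); they miss things now and then, are a little off and sometimes report something else, mostly with a low value. They report only what shows in the picture. A call takes as long as a camera call.
- robot.find_in(camera, thing): "box" ([left, top, right, bottom] in pixels, round what is visible of it).
- robot.cut_out(camera, thing): "region" (420x560 bool, what is visible of it) and "box" ([left, top, right, bottom] in pixels, round what is visible of it).
The state is a dict: "time": time; "q": joint angles; "joint_velocities": joint speeds; "joint_torque": joint torques, N m; "position": TCP position; "tool_rot": TCP orientation; "ft_force": force on the tool from outside, world axes, zero at the start; "moment": the same for the moment, N m; "grip_width": finger opening in m; "grip_force": force on a finger pad.
Only numpy, scipy, OpenCV 4.12 (cv2) and the standard library are available. Lean on these libraries where they do the work, as an engineer would, in place of code of your own. Each camera call takes 0.05 s, during which the arm holds its last target. There are 200 camera calls.

### The job

Put the underglaze chalks away after the class: feed every whole stick through the narrow neck of the clip-top glass jar, and drop the short worn stubs into the terracotta scrap pot, which stays upright on the table. Once all the whole sticks are in the jar, close its glass lid, then swing the wire bail up over the lid until it snaps into the groove on top, so that the chalks keep dry. Leave the white cat and rabbit where they stand.

Things in the scene. Friction and masses are not known exactly. Their poses are not given: they have to be found in the camera images.
- jar: fixed clip-top jar of clear glass. Origin: centre of its underside, z up; its -x is the front (bail side, roughly towards the robot), +x the back (lid hinge). Body 124 mm across up to 114 mm, then a shoulder and a narrow neck, 62 mm across outside and 52 mm inside, rim 160 mm high; inner floor 6 mm up, rising to a 24 mm high cone in the middle; a whole stick drops in completely
- jar_mouth (a point): centre of the jar's open mouth, level with the rim; axes as the jar's
- lid (a joint): angle of the glass lid: 0 shut on the rim, growing as it swings up and back, stop at 2.0; starts open, leaning back past upright. Left leaning over the mouth (below 1.2) it falls shut slowly by itself. A disc 66 mm across, flange 6 mm thick; a dome on its outer face rises 24 mm, with a groove between two low ridges along the jar's y
- lid_hinge (a point): point on the lid's hinge axis (which runs along the jar's y), 37 mm behind the jar's axis and 165 mm high; axes as the jar's
- lid_edge (a point): point in the middle of the lid flange's thickness at the free edge opposite the hinge, 70 mm from the hinge axis
- bail (a joint): angle of the steel wire bail: 0 upright over the lid, growing as it swings down to the front, stop at 1.7; starts at 1.25 to 1.65 and stays where left (friction). Over the shut lid its crossbar (6 mm wire, 45 mm from the pivots) meets the front ridge at about 0.27, is forced over it, rising 2 mm against the wire's spring, and stays in the groove near 0; stop at -0.05
- bail_pivot (a point): midpoint between the bail's two pivots at the sides of the neck, on the jar's axis, 144 mm high; the bail turns about the jar's y through it; axes as the jar's
- bail_tab (a point): middle of the bail's finger tab, 71 mm from the pivots: a narrow wire loop that stands out of the middle of the crossbar, 18 mm wide along the jar's y, 6 mm thick, reaching from 45 to 83 mm from the pivots
- scrap_pot: loose open terracotta pot, 100 mm across at the rim, 70 mm high, walls 4 mm (inside 72 mm across low down to 90 mm at the rim), inner floor 5 mm up, 0.4 kg; origin at the centre of its underside
- cat: white unglazed cat figurine, 40 x 42 x 73 mm, loose; origin at the centre of its underside
- rabbit: white unglazed rabbit figurine, 36 x 38 x 79 mm, loose; origin at the centre of its underside
- stick_0_c (a point): centre of a whole underglaze chalk: a square terracotta-coloured stick 90 x 14 x 14 mm with a paper sleeve, lying on the table, long axis x, 32 g; may be absent
- stick_1_c (a point): centre of a whole underglaze chalk: a square terracotta-coloured stick 90 x 14 x 14 mm with a paper sleeve, lying on the table, long axis x, 32 g; may be absent
- stick_2_c (a point): centre of a whole underglaze chalk: a square terracotta-coloured stick 90 x 14 x 14 mm with a paper sleeve, lying on the table, long axis x, 32 g; may be absent
- stick_3_c (a point): centre of a whole underglaze chalk: a square terracotta-coloured stick 90 x 14 x 14 mm with a paper sleeve, lying on the table, long axis x, 32 g; may be absent
- stub_0_c (a point): centre of a worn chalk stub: as the whole sticks but only 60 mm long (60 x 14 x 14 mm), long axis x, 22 g
- stub_1_c (a point): centre of a worn chalk stub: as the whole sticks but only 60 mm long (60 x 14 x 14 mm), long axis x, 22 g

How it is judged:
On the way, in this order (a step that is already met when the one before it is completed fails the run):
1. every whole stick is in the jar (horizontal distance between each of stick_0_c, stick_1_c, stick_2_c, stick_3_c and jar_mouth below 0.056 m and height (world z) of stick_0_c between 0.005 and 0.12 m and height (world z) of stick_1_c between 0.005 and 0.12 m and height (world z) of stick_2_c between 0.005 and 0.12 m and height (world z) of stick_3_c between 0.005 and 0.12 m), for 0.2 s.
2. the lid is shut on the jar (value of joint lid below 0.05 rad), for 0.2 s.
3. the bail stands over the lid in its groove (value of joint lid below 0.05 rad and value of joint bail between -0.1 and 0.09 rad), for 0.2 s.
At the end, for the whole second after the job is handed in: every whole stick lies inside the jar and every stub inside the scrap pot, which stands upright (within 9 degrees) on the table; the lid is shut (within 0.05 rad) and the bail is in the lid's groove (within 0.09 rad of upright) (all of step 1 and all of step 3 and horizontal distance between each of stub_0_c, stub_1_c and scrap_pot below 0.046 m and z of stub_0_c in the frame of scrap_pot between 0.005 and 0.072 m and z of stub_1_c in the frame of scrap_pot between 0.005 and 0.072 m and angle between scrap_pot's own z axis and vertical below 0.15 rad and height (world z) of scrap_pot between -0.015 and 0.015 m and linear speed of scrap_pot below 0.02 m/s); the robot touches nothing.
It fails at once if the cat figurine is shoved more than 4 cm or knocked over (distance of cat from where it was at the start of the episode above 0.04 m or angle between cat's own z axis and vertical above 0.6 rad).
It fails at once if the rabbit figurine is shoved more than 4 cm or knocked over (distance of rabbit from where it was at the start of the episode above 0.04 m or angle between rabbit's own z axis and vertical above 0.6 rad).
Of stick_0, stick_1, stick_2, stick_3 only 2 to 4 are there at a start; the rules pass over those that are not, and their reading is None.
At some moment in a run one of scrap_pot, stick_0, stick_1, stick_2, stick_3, stub_0, stub_1 may be knocked a few centimetres aside while the robot is not near it.
Once in a run the grip may slacken for a moment while it holds something.
It also fails if it takes over 210 s, if anything falls off the work surface, if the arm or the gripper's body presses on something with over 40 N, if the wrist force passes 120 N, or if a joint passes its speed limit or range.

## Working session

There is one attempt and no reset: what is moved stays moved. The work goes in short steps, Python scripts to look and compute and a tool call to move; the robot and the scene stay as the last step left them, time stands still between calls to the robot, and variables do not carry over. Pictures are saved under pics/ and viewed, at most 14 in all, crops included, and the job is handed in when it is done.

Besides the shell and the picture viewer there is one more tool, called after "Emit:" as name(argument=value, ...) on one line, values as JSON. send_rows: Moves the arm, as the interface text tells. Its arguments: {"type":"object","properties":{"deltas":{"type":"string"},"newtons":{"type":"number"}},"required":["deltas"]}

```bash
ls; mkdir -p pics
cat > h.py <<'E'
import numpy as np, cv2
from scipy.spatial.transform import Rotation as R
from rig import robot
def cam(n):
    c=robot.camera(n); c['f']=210/np.tan(np.radians(c['fovy'])/2)
    c['R']=cv2.Rodrigues(np.array(c['rvec'],float))[0]; c['t']=np.array(c['tvec'],float).ravel(); return c
def pts(c,mask):
    v,u=np.nonzero(mask&(c['depth']>0)); z=c['depth'][v,u]
    p=np.c_[(u-c['cx'])/c['f']*z,(v-c['cy'])/c['f']*z,z]
    return (p-c['t'])@c['R']
def ray(c,u,v):
    d=np.array([(u-c['cx'])/c['f'],(v-c['cy'])/c['f'],1.])@c['R']; return -c['t']@c['R'],d
def onz(c,u,v,z):
    o,d=ray(c,u,v); return o+d*(z-o[2])/d[2]
def proj(c,p):
    q=np.atleast_2d(p)@c['R'].T+c['t']; return q[:,:2]/q[:,2:]*c['f']+[c['cx'],c['cy']]
def save(c,n): cv2.imwrite('pics/'+n,c['image'][:,:,::-1])
E
python3 - <<'E'
from h import *
np.set_printoptions(precision=3,suppress=True)
for n in ['scene','side','wrist']:
    c=cam(n); save(c,n+'0.png'); print(n,'cam at',-c['t']@c['R'],c['f'])
    for th in ['jar','lid','bail','bail_tab','scrap_pot','cat','rabbit','stick_0_c','stub_0_c']:
        for r in robot.cut_out(n,th):
            if r['p']<.3: continue
            p=pts(c,r['region']); 
            print(th,round(r['p'],2),np.round(r['box']),np.median(p,0) if len(p) else None, p.min(0) if len(p) else'',p.max(0) if len(p) else '')
E
```

```text
pics
scene cam at [-0.253  0.567  0.762] 437.2932855663891
jar 0.66 [307. 159. 358. 259.] [0.446 0.086 0.114] [ 0.164 -0.097 -0.003] [0.646 0.236 0.376]
lid 0.59 [307. 155. 334. 187.] [0.527 0.073 0.198] [ 0.507 -0.16  -0.006] [0.841 0.106 0.23 ]
bail 0.69 [322. 205. 357. 216.] [0.428 0.061 0.142] [ 0.396 -0.097 -0.   ] [0.604 0.11  0.149]
bail_tab 0.64 [254. 259. 278. 272.] [0.46  0.259 0.012] [0.456 0.232 0.002] [0.472 0.289 0.017]
bail_tab 0.61 [209. 295. 237. 308.] [0.405 0.387 0.012] [ 0.4    0.355 -0.003] [0.43  0.419 0.017]
bail_tab 0.46 [321. 195. 357. 222.] [0.43  0.059 0.143] [ 0.396 -0.097 -0.   ] [0.604 0.11  0.149]
cat 0.59 [146. 270. 168. 300.] [0.491 0.515 0.032] [ 0.481  0.493 -0.003] [0.567 0.535 0.072]
rabbit 0.73 [134. 247. 152. 281.] [0.568 0.53  0.031] [ 0.555  0.51  -0.   ] [0.622 0.546 0.078]
stick_0_c 0.59 [186. 252. 221. 265.] [0.561 0.386 0.012] [ 0.549  0.343 -0.001] [0.575 0.43  0.017]
stick_0_c 0.44 [192. 263. 224. 283.] [0.506 0.391 0.012] [ 0.496  0.347 -0.001] [0.518 0.434 0.017]
stub_0_c 0.64 [253. 259. 278. 272.] [0.46  0.259 0.011] [ 0.454  0.23  -0
[... 1253 characters left out ...]
8  0.385] 334.6125314572085
jar 0.63 [  0.  39. 204. 197.] [0.513 0.072 0.127] [-0.108 -0.22  -0.724] [0.556 0.166 0.23 ]
lid 0.83 [ 69.  48. 151. 175.] [0.546 0.077 0.219] [0.422 0.028 0.023] [0.556 0.116 0.23 ]
bail 0.58 [  1.  62.  83. 187.] [0.443 0.052 0.144] [-0.226 -0.111 -0.722] [0.484 0.209 0.161]
bail_tab 0.75 [  0.  59.  83. 191.] [0.443 0.052 0.144] [-0.15  -0.079 -0.618] [0.483 0.15  0.161]
scrap_pot 0.93 [113. 241. 178. 287.] [ 0.46  -0.099  0.025] [ 0.437 -0.135 -0.001] [0.571 0.011 0.255]
cat 0.46 [ 67.  50. 151. 179.] [0.546 0.077 0.219] [0.422 0.029 0.022] [0.556 0.115 0.23 ]
stick_0_c 0.65 [  1.  60.  82. 189.] [0.444 0.053 0.144] [-0.188 -0.11  -0.72 ] [0.484 0.203 0.161]
```

View pics/scene0.png

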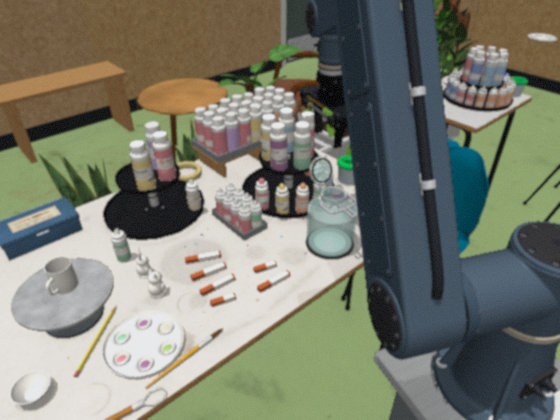

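View pics/side0.png

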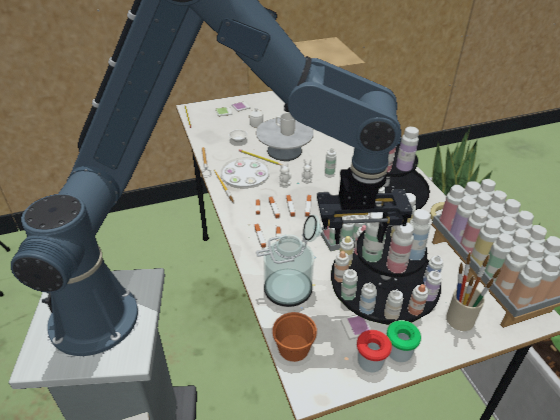

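The scene view shows chalks at about (203,257), (208,270), (217,284), (273,281) and shorter ones at (265,266), (222,299). The side view shows the pot at (294,338), the jar at (290,270), the open lid at (310,228) and the bail at (275,250). Next I'll measure each chalk.

```bash
cat > sticks.py <<'E'
from h import *
np.set_printoptions(precision=3,suppress=True)
def sticks(c,xr=(.33,.72),yr=(.15,.48),minn=12):
    d=c['depth']; H,W=d.shape; v,u=np.mgrid[:H,:W]
    p=(np.stack([(u-c['cx'])/c['f']*d,(v-c['cy'])/c['f']*d,d],-1)-c['t'])@c['R']
    m=(d>0)&(p[...,2]>.007)&(p[...,2]<.024)&(p[...,0]>xr[0])&(p[...,0]<xr[1])&(p[...,1]>yr[0])&(p[...,1]<yr[1])
    n,l,s,_=cv2.connectedComponentsWithStats(m.astype(np.uint8))
    out=[]
    for i in range(1,n):
        if s[i,4]<minn: continue
        q=p[l==i]; q=q[q[:,2]>np.median(q[:,2])-.004]; (cx,cy),(w,h),a=cv2.minAreaRect((q[:,:2]*1000).astype(np.float32))
        if w<h: w,h,a=h,w,a+90
        a=(a+90)%180-90
        out.append((cx,cy,w,h,a,np.median(q[:,2])*1000)); print(np.round(out[-1],1),s[i,:4],s[i,4])
    return out
E
python3 - <<'E'
from sticks import *
for n in ['scene','side']:
    c=cam(n); print(n); sticks(c)
    if n=='side':
        for th in ['lid','bail','scrap_pot','jar']:
            r=robot.cut_out(n,th)[0]; p=pts(c,r['region'])
            if th=='lid':
                p=p[p[:,2]>.16]; m=p.mean(0); print(th,m,np.linalg.svd(p-m)[2][2],p.min(0),p.max(0))
            if th=='bail':
                p=p[(p[:,2]>.13)]; i=p[:,0].argsort(); print(p[i[::6]])
            if th=='scrap_pot':
                p=p[p[:,2]>.066]; print(th,cv2.minEnclosingCircle((p[:,:2]*1000).astype(np.float32)),np.median(p[:,2]))
        x=cv2.resize(c['image'][190:380,220:360],None,fx=4,fy=4,interpolation=cv2.INTER_CUBIC)[:600]
        cv2.imwrite('pics/sidecrop.png',x[:,:,::-1])
E
```

```text
scene
[665.7 158.4  23.   16.2  55.7  18.2] [263 207   9   5] 24
[659.8 244.7 143.6  83.5  14.8  18.8] [214 211  54  29] 386
[637.  166.7  48.3   7.1  37.4  17.9] [262 212  16   6] 43
[687.9 409.4 139.7  23.5 -74.2  19.4] [154 215  46  25] 129
[705.7 423.6 112.   28.4 -89.9  17.3] [151 218  41  17] 207
[564.2 385.2  88.5  20.2  78.5  13.3] [185 251  36  12] 199
[463.8 259.5  57.5  17.3  88.   12.7] [253 261  24  11] 131
[508.6 388.8  89.3  19.2 -87.3  13. ] [191 262  36  19] 213
[410.6 260.2  89.9  17.1 -78.6  13.4] [257 270  34  22] 225
[458.7 384.7  89.3  18.  -78.1  13.1] [200 274  35  21] 224
[409.3 389.3  58.3  16.4  88.   13.1] [210 293  26  13] 160
side
[510.1 388.9  91.   15.1 -85.8  13.7] [287 195   9  21] 97
[564.4 382.7  90.2  13.9  80.2  14.1] [306 195   6  20] 92
[459.4 384.4  93.6  15.9 -79.4  13.8] [269 196  11  21] 103
[410.4 387.1  60.9  12.4  87.9  13.3] [256 199   5  15] 68
[411.8 258.8  88.4  15.2 -78.7  14.5] [255 224  12  23] 123
[466.3 266.   38.9  11.5  86.2  13.5] [277 227   5  10] 41
[603.4 226.8  82.4  46.1 -48.7  18.6] [321 227  23  22] 137
[673.7 217.2  24.5   8.9  81.   20. ] [352 235   4   8] 20
[665.5 159.7  16.1  10.6 -71.1  17.2] [353 250   5   7] 19<stdin>:8: RuntimeWarning: Mean of empty slice.
  ret = um.true_divide(
Traceback (most recent call last):
ValueError: zero-size array to reduction operation minimum which has no identity
```

Run:
```python
from h import *
np.set_printoptions(precision=3,suppress=True)
ims=[]
for n in ['scene','side','wrist']:
    c=cam(n); M=np.ones((420,560),bool); p=pts(c,M)
    p=p[(abs(p[:,0]-.48)<.12)&(abs(p[:,1]-.065)<.09)&(p[:,2]<.26)]
    print(n,len(p))
    for a,b,s in [(.02,.1,'body'),(.14,.15,'bailz'),(.152,.163,'rim'),(.175,.26,'lid')]:
        q=p[(p[:,2]>a)&(p[:,2]<b)]
        if len(q)<8: continue
        m=np.median(q,0); q=q[np.linalg.norm(q[:,:2]-m[:2],axis=1)<.08]
        (x,y),r=cv2.minEnclosingCircle((q[:,:2]*1000).astype(np.float32))
        print(s,len(q),'mean',q.mean(0),'min',q.min(0),'max',q.max(0),'circ',round(x),round(y),round(r))
        if s=='lid':
            q=q[(q[:,0]<.58)];print('normal',np.linalg.svd(q-q.mean(0),full_matrices=False)[2][2])
    u,v=np.round(proj(c,[.48,.065,.13])[0]).astype(int); print(u,v)
    h=55 if n!='wrist' else 110
    x=c['image'][max(0,v-h):v+h,max(0,u-h):u+h]; ims.append(cv2.resize(x,(400,400*x.shape[0]//x.shape[1]),interpolation=cv2.INTER_CUBIC))
a=np.zeros((400,800,3),np.uint8); 
for i in (0,1): a[:ims[i].shape[0],400*i:400*i+400]=ims[i][:400]
cv2.imwrite('pics/c1.png',a[:,:,::-1])
c=cam('wrist'); cv2.imwrite('pics/c2.png',c['image'][:300,:300,::-1].repeat(2,0).repeat(2,1))
```

```text
scene 8604
body 1171 mean [0.435 0.094 0.061] min [0.412 0.02  0.02 ] max [0.507 0.129 0.1  ] circ 471 70 62
bailz 375 mean [0.452 0.068 0.145] min [0.395 0.019 0.14 ] max [0.512 0.11  0.15 ] circ 454 68 59
rim 205 mean [0.475 0.068 0.157] min [0.442 0.037 0.152] max [0.516 0.098 0.163] circ 479 65 38
lid 537 mean [0.531 0.068 0.205] min [ 0.508 -0.001  0.176] max [0.581 0.106 0.26 ] circ 545 53 59
normal [ 0.846  0.221 -0.485]
332 202
side 7215
body 1031 mean [0.472 0.018 0.061] min [0.415 0.002 0.02 ] max [0.538 0.063 0.1  ] circ 477 62 62
bailz 370 mean [0.456 0.057 0.144] min [0.399 0.017 0.14 ] max [0.517 0.108 0.15 ] circ 457 66 60
rim 210 mean [0.477 0.065 0.157] min [0.447 0.034 0.152] max [0.516 0.103 0.163] circ 481 67 36
lid 402 mean [0.531 0.067 0.204] min [ 0.511 -0.007  0.176] max [0.572 0.104 0.253] circ 545 49 61
normal [-0.858 -0.224  0.461]
290 252
wrist 40939
body 3024 mean [0.425 0.063 0.063] min [0.421 0.03  0.021] max [0.437 0.096 0.097] circ 432 63 33
bailz 3094 mean [0.458 0.064 0.145] min [0.425 0.019 0.14 ] max [0.498 0.111 0.15 ] circ 463 65 48
rim 2314 mean [0.468 0.067 0.158] min [0.447 0.036 0.152] max [0.503 0.098 0.162] circ 478 67 31
lid 7491 mean [0.551 0.065 0.221] min [ 0.525 -0.     0.194] max [0.583 0.106 0.26 ] circ 556 53 59
normal [0.921 0.377 0.098]
81 127
```

View pics/c1.png

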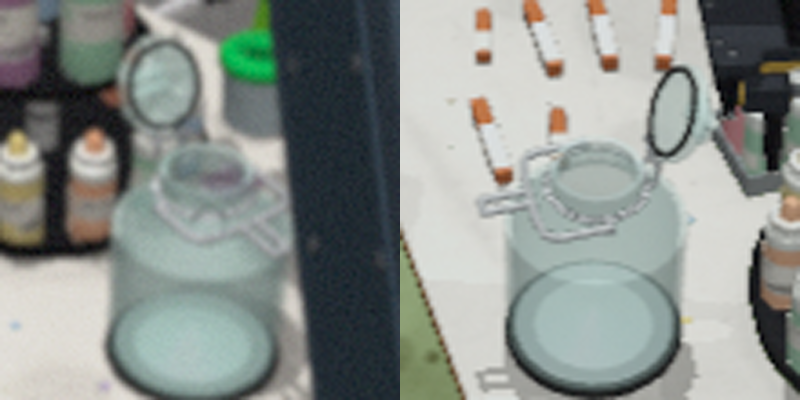

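View pics/c2.png

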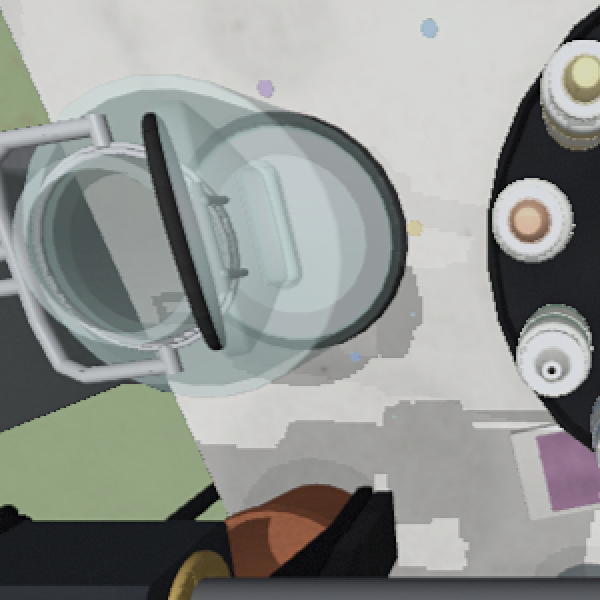

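The jar axis is at about (0.478, 0.066). The lid seal runs from (150,115) to (215,345) in the wrist crop, which gives a yaw of about +15°, and the bail hangs in front with its tab horizontal at z≈0.145. There are four whole sticks and two stubs.

```bash
cat >> h.py <<'E'
def o(): 
    s=robot.get_obs(); print('t',round(s['time'],2),'pos',np.round(np.array(s['position'])*1000,1),'w',round(s['grip_width']*1000,1),'q',np.round(s['q'],2)); print(R.from_quat(s['tool_rot']).as_matrix().round(3)); return s
E
python3 - <<'E'
from h import *
o()
E
```

```text
t 1.85 pos [625.    0.  292.2] w 87.1 q [-0.18  0.53  1.43  0.    1.18 -0.18]
[[ 0.  1. -0.]
 [ 1. -0.  0.]
 [ 0. -0. -1.]]
```

Emit:
send_rows(deltas="0 0 0 0 0 0 0.4;0 0 0 0 0 0 0.4", newtons=25)

```text
time: 2.1
position: [0.625, 0.0001, 0.2922]
tool_rot: [0.707, 0.707, -0.0, 0.0]
ft_force: [0.1, -0.0, 0.7]
grip_width: 0.0745
grip_force: 0.0
```

Emit:
send_rows(deltas="0 0 -45 0 0 0 0.4;24 -20 -45 0 0 0 0.4;44 -40 0 0 0 0 0.4;44 -40 0 0 0 0 0.4;44 -40 0 0 0 0 0.4;44 -40 0 0 0 0 0.4;44 -40 0 0 0 0 0.4;44 0 40 0 0 0 0.4;0 0 50 0 0 0 0.4;0 0 50 0 0 -10.5 0.4")

```text
time: 3.35
position: [0.4049, 0.289, 0.2415]
tool_rot: [0.637, 0.771, 0.001, 0.001]
ft_force: [0.6, 0.8, 0.0]
grip_width: 0.0349
grip_force: 0.0
```

Run:
```python
from sticks import *
o(); c=cam('wrist'); sticks(c,minn=60)
```

```text
t 3.35 pos [404.9 289.  241.5] w 34.9 q [ 0.39  0.43  1.8  -0.    0.91  0.2 ]
[[-0.189  0.982  0.002]
 [ 0.982  0.189  0.001]
 [ 0.     0.002 -1.   ]]
[333.7 431.8  25.5   7.  -80.4   8.5] [223   0   9  34] 194
[461.7 385.2  89.4  15.1 -79.3  13.9] [346  48  23 103] 1710
[412.3 389.9  59.6  14.5  87.8  13.6] [291  50  30  69] 1077
[512.  390.   90.   15.1 -85.6  13.8] [393  54  38 102] 1762
[567.  386.3  89.7  15.8  78.8  13.9] [435  73  64  96] 1803
[413.6 261.4  89.7  14.5 -78.7  13.8] [273 173  15  86] 1209
[467.  263.9  52.8  14.8  88.7  13.4] [318 199  27  51] 666
[644.9 274.7 120.   18.3  16.3  19.3] [440 233 120  27] 1693
```

Emit:
send_rows(deltas="1 1.5 60 0 0 0 0.4;0 0 60 0 0 0 0.4;0 0 35 0 0 0 0.4;0 0 12 0 0 0 0.4;0 0 0 0 0 0 0.4;0 0 0 0 0 0 0;0 0 0 0 0 0 0;0 0 0 0 0 0 0;0 0 0 0 0 0 0")

```text
time: 4.53
position: [0.4067, 0.2895, 0.0763]
tool_rot: [0.639, 0.769, 0.001, 0.0]
ft_force: [-0.3, -0.5, 7.0]
grip_width: 0.0133
grip_force: 25.0
```

Run:
```python
from h import *
s=o(); print(s['grip_force'])
```

```text
t 4.53 pos [406.7 289.5  76.3] w 13.3 q [0.39 0.74 1.9  0.   0.51 0.21]
[[-0.182  0.983  0.002]
 [ 0.983  0.182  0.001]
 [ 0.     0.002 -1.   ]]
24.983218610286713
```

Emit:
send_rows(deltas="0 0 -60 0 0 0 0;0 0 -60 0 0 0 0;0 0 -60 0 0 10.5 0;0 0 -60 0 0 0 0;0 0 -50 0 0 0 0;-55 12 0 0 0 0 0;-60 12 0 0 0 0 0;-60 12 0 0 0 0 0;-60 12 0 0 0 0 0;-60 12 0 0 0 0 0")

```text
time: 5.78
position: [0.466, -0.0075, 0.3654]
tool_rot: [0.707, 0.707, 0.0, 0.0]
ft_force: [1.3, 0.1, 0.4]
grip_width: 0.0137
grip_force: 25.0
```

Emit:
send_rows(deltas="-60 12 0 0 0 0 0;0 0 0 0 10 0 0;0 0 0 0 10 0 0;0 0 0 0 10 0 0;0 0 0 0 10 0 0;0 0 0 0 10 0 0;0 0 0 0 10 0 0;0 0 0 0 10 0 0;0 0 0 0 10 0 0;0 0 0 0 0 0 0")

```text
time: 7.02
position: [0.4781, -0.0662, 0.3634]
tool_rot: [0.543, 0.54, 0.454, -0.456]
ft_force: [0.2, 0.1, -0.0]
grip_width: 0.0136
grip_force: 25.0
```

Run:
```python
from h import *
s=o(); print(s['grip_force'])
```

```text
t 7.03 pos [478.1 -66.2 363.4] w 13.6 q [-0.76  0.62  1.69  0.89  1.96 -0.95]
[[ 0.004  1.     0.   ]
 [ 0.172 -0.001  0.985]
 [ 0.985 -0.004 -0.172]]
24.979021847248077
```

Emit:
send_rows(deltas="0 0 0 0 10 0 0;-20 0 34 0 0 0 0;-40 0 34 0 0 0 0;0 0 0 0 0 0 0")

```text
time: 7.52
position: [0.4774, 0.0046, 0.3046]
tool_rot: [-0.5, -0.5, -0.498, 0.502]
ft_force: [-0.3, -0.5, -0.6]
grip_width: 0.0135
grip_force: 25.0
```

```bash
cat > held.py <<'E'
from h import *
s=o()
P=np.array(s['position']); M=R.from_quat(s['tool_rot']).as_matrix(); g=P+M[:,2]*.062
for n in ['scene','side']:
    c=cam(n); p=pts(c,np.ones((420,560),bool))
    h=p[(np.linalg.norm(p[:,:2]-g[:2],axis=1)<.04)&(p[:,2]<g[2]-.015)&(p[:,2]>g[2]-.095)&(p[:,2]>.172)]
    print(n,len(h))
    if len(h)>10:
        m=h.mean(0); d=np.linalg.svd(h-m,full_matrices=False)[2][0]; print(' mean',m.round(4),'dir',d.round(3),'min',h.min(0).round(3),'max',h.max(0).round(3))
E
python3 held.py
```

```text
t 7.53 pos [477.4   4.6 304.6] w 13.5 q [-0.66  0.77  1.81  0.98  1.9  -1.11]
[[ 0.004  1.    -0.004]
 [ 0.001  0.004  1.   ]
 [ 1.    -0.004 -0.001]]
scene 183
 mean [0.4719 0.0763 0.2611] dir [ 0.004 -0.014 -1.   ] min [0.466 0.066 0.23 ] max [0.483 0.082 0.29 ]
side 20
 mean [0.4799 0.0669 0.2819] dir [ 0.144  0.001 -0.99 ] min [0.476 0.064 0.276] max [0.483 0.07  0.289]
```

Emit:
send_rows(deltas="-40 1 -6 0 0 0 0;-40 0 0 0 0 0 0;-33 0 0 0 0 0 0;0 0 0 0 0 0 0;0 0 0 0 0 0 0.35;0 0 0 0 0 0 0.35;0 0 0 0 0 0 0.35;0 0 0 0 0 0 0.35;0 0 0 0 0 0 0.35")

```text
time: 8.75
position: [0.4793, -0.0037, 0.1925]
tool_rot: [0.5, 0.5, 0.5, -0.5]
ft_force: [-0.5, -0.8, 1.1]
grip_width: 0.0304
grip_force: 0.0
```

Run:
```python
from h import *
o(); c=cam('side'); save(c,'s2.png'); x=c['image'][140:380,180:400]
cv2.imwrite('pics/s2c.png',cv2.resize(x,None,fx=2.5,fy=2.5)[:,:,::-1])
```

```text
t 8.75 pos [479.3  -3.7 192.5] w 30.4 q [-0.67  0.99  1.79  0.93  1.8  -1.28]
[[-0.  1. -0.]
 [ 0.  0.  1.]
 [ 1.  0. -0.]]
```

View pics/s2c.png

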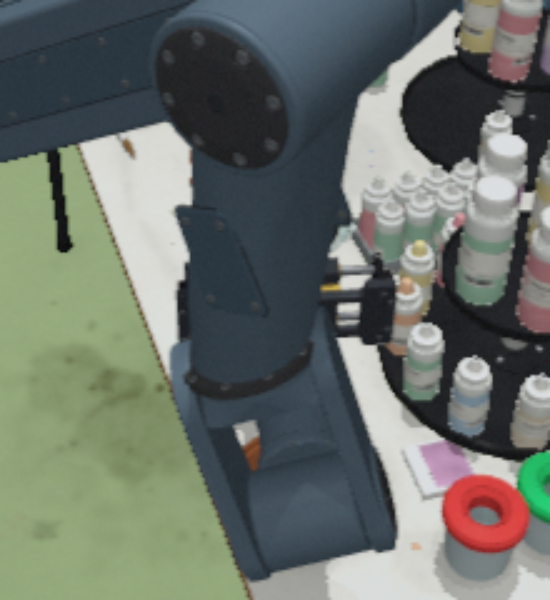

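Emit:
send_rows(deltas="60 0 0 0 0 0 0.4;60 0 0 0 0 0 0.4;50 0 0 0 -10 0 0.4;0 0 0 0 -10 0 0.4;0 0 0 0 -10 0 0.4;0 0 0 0 -10 0 0.4;0 0 0 0 -10 0 0.4;0 0 0 0 -10 0 0.4;0 0 0 0 -10 0 0.4;0 0 0 0 -10 0 0.4")

```text
time: 10.05
position: [0.4788, -0.0037, 0.3626]
tool_rot: [0.705, 0.704, 0.06, -0.06]
ft_force: [0.1, 0.8, -0.3]
grip_width: 0.0353
grip_force: 0.0
```

Emit:
send_rows(deltas="0 0 0 0 -10 0 0.4;60 4 0 0 0 0 0.4;60 4 0 0 0 0 0.4;60 4 0 0 0 0 0.4;60 4 0 0 0 0 0.4;60 4 0 0 0 0 0.4;60 4 30 0 0 0 0.4;60 4 40 0 0 -4.2 0.4;0 0 40 0 0 0 0.4;0 0 0 0 0 0 0.4")

```text
time: 11.3
position: [0.5036, 0.4033, 0.2555]
tool_rot: [0.68, 0.733, -0.005, -0.002]
ft_force: [-0.7, -0.4, 0.2]
grip_width: 0.0348
grip_force: 0.0
```

Run:
```python
from sticks import *
o(); c=cam('wrist'); sticks(c,minn=60)
c=cam('side'); save(c,'s3.png'); print('side');sticks(c)
x=c['image'][180:380,200:400]; c=cam('scene'); y=c['image'][120:320,220:420]
cv2.imwrite('pics/s3c.png',cv2.resize(np.hstack([x,y]),None,fx=2,fy=2)[:,:,::-1])
```

```text
t 11.3 pos [503.6 403.3 255.5] w 34.8 q [ 0.5   0.6   1.41 -0.    1.15  0.43]
[[-0.074  0.997 -0.009]
 [ 0.997  0.074 -0.005]
 [-0.005 -0.01  -1.   ]]
[690.5 411.3 137.4  19.2 -73.9  20.4] [454 123  25 132] 517
[703.2 419.1 121.8  33.7 -89.8  17.7] [465 124  48 120] 3071
[332.9 435.6  28.6   7.1 -74.9   8.3] [109 126  12  29] 144
[512.9 390.7  89.   13.8 -85.6  13.7] [281 155  14  84] 1150
[461.9 385.3  89.5  14.9 -79.2  13.7] [226 156  25  84] 1197
[412.5 390.1  59.6  14.9  88.8  13.4] [184 162  16  57] 782
[567.3 386.4  89.8  15.   79.6  13.8] [321 163  38  83] 1208
side
[698.6 419.9 120.3  42.3  89.6  18.2] [342 182  17  24] 225
[510.1 388.1  93.2  14.6 -85.3  14. ] [287 195   9  20] 100
[564.5 382.3  91.   14.   80.   14.2] [306 195   6  21] 92
[459.3 384.7  95.9  14.9 -79.2  13.4] [269 196  11  21] 101
[410.5 388.5  65.6  12.4  88.   14. ] [256 199   5  14] 68
[465.3 265.1  42.9  13.  -89.1  14.3] [276 227   6  10] 43
[603.  223.3  78.5  46.9 -46.1  19.4] [321 227  23  23] 149
[675.5 217.5  24.7   6.4  80.5  18. ] [353 235   3   8] 17
[665.7 157.8  13.9   9.8 -57.   18.9] [353 251   5   6] 19
```

View pics/s3c.png

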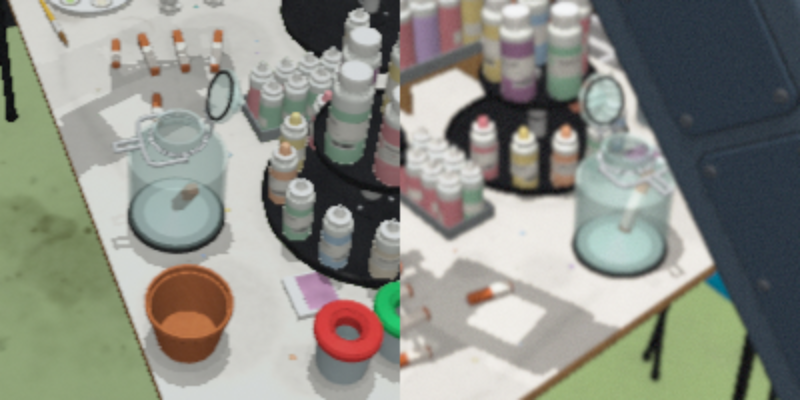

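Emit:
send_rows(deltas="16 7 60 0 0 0 0.4;0 0 60 0 0 0 0.4;0 0 45 0 0 0 0.4;0 0 13 0 0 0 0.4;0 0 0 0 0 0 0.4;0 0 0 0 0 0 0;0 0 0 0 0 0 0;0 0 0 0 0 0 0;0 0 0 0 0 0 0;0 0 -60 0 0 0 0")

```text
time: 12.7
position: [0.509, 0.4189, 0.1376]
tool_rot: [0.681, 0.733, -0.006, -0.002]
ft_force: [0.3, 0.7, 0.8]
grip_width: 0.0013
grip_force: 0.0
```

Emit:
send_rows(deltas="0 0 -60 0 0 4.2 0;0 0 -60 0 0 0 0;0 0 -60 0 0 0 0;0 0 -50 0 0 0 0;-60 -4 0 0 0 0 0;-60 -4 0 0 0 0 0;-60 -4 0 0 0 0 0;-60 -4 0 0 0 0 0;-60 -4 0 0 0 0 0;-60 -4 0 0 0 0 0")

```text
time: 13.95
position: [0.4878, 0.0587, 0.3726]
tool_rot: [0.707, 0.707, 0.001, 0.001]
ft_force: [0.2, -0.8, 0.4]
grip_width: 0.0004
grip_force: 0.0
```

Emit:
send_rows(deltas="-60 -4 0 0 0 0 0;-60 -4 0 0 0 0 0;0 0 0 0 10 0 0;0 0 0 0 10 0 0;0 0 0 0 10 0 0;0 0 0 0 10 0 0;0 0 0 0 10 0 0;0 0 0 0 10 0 0;0 0 0 0 10 0 0;0 0 0 0 10 0 0")

```text
time: 15.2
position: [0.4804, -0.0602, 0.3723]
tool_rot: [0.541, 0.541, 0.456, -0.455]
ft_force: [0.3, -0.7, -0.1]
grip_width: 0.0004
grip_force: 0.0
```

Emit:
send_rows(deltas="0 0 0 0 10 0 0;-25 0 30 0 0 0 0;-25 0 30 0 0 0 0;0 0 0 0 0 0 0")

```text
time: 15.7
position: [0.4796, 0.0021, 0.3212]
tool_rot: [-0.5, -0.5, -0.499, 0.502]
ft_force: [0.0, 0.3, 0.4]
grip_width: 0.0004
grip_force: 0.0
```

```bash
python3 held.py
```

```text
t 15.7 pos [479.6   2.1 321.2] w 0.4 q [-0.66  0.74  1.8   1.    1.93 -1.08]
[[ 0.003  1.    -0.003]
 [-0.001  0.003  1.   ]
 [ 1.    -0.003  0.001]]
scene 0
side 0
```

Emit:
send_rows(deltas="40 0 0 0 -10 0 0.4;0 0 0 0 -10 0 0.4;0 0 0 0 -10 0 0.4;0 0 0 0 -10 0 0.4;0 0 0 0 -10 0 0.4;0 0 0 0 -10 0 0.4;0 0 0 0 -10 0 0.4;0 0 0 0 -10 0 0.4;0 0 0 0 -10 0 0.4;60 4 0 0 0 0 0.4")

```text
time: 17.05
position: [0.4853, 0.0597, 0.3642]
tool_rot: [0.709, 0.706, 0.001, 0.003]
ft_force: [0.6, 0.2, 0.1]
grip_width: 0.0344
grip_force: 0.0
```

Emit:
send_rows(deltas="60 4 0 0 0 0 0.4;60 4 0 0 0 0 0.4;60 4 0 0 0 0 0.4;60 4 0 0 0 0 0.4;60 4 0 0 0 0 0.4;60 4 30 0 0 0 0.4;0 0 40 0 0 -4.2 0.4;0 0 40 0 0 0 0.4;0 0 0 0 0 0 0.4")

```text
time: 18.18
position: [0.507, 0.4149, 0.2519]
tool_rot: [0.681, 0.732, -0.003, -0.001]
ft_force: [-0.6, 0.3, -0.2]
grip_width: 0.035
grip_force: 0.0
```

Run:
```python
from sticks import *
o(); c=cam('wrist'); sticks(c,minn=60); save(c,'w4.png')
c=cam('side'); print('side');sticks(c)
```

```text
t 18.18 pos [507.  414.9 251.9] w 35.0 q [0.52 0.61 1.39 0.   1.15 0.44]
[[-0.072  0.997 -0.006]
 [ 0.997  0.072 -0.003]
 [-0.003 -0.006 -1.   ]]
[689.6 412.9 134.3  19.  -74.8  20.1] [449 135  22 127] 482
[703.5 419.  121.9  33.  -90.   17.6] [460 136  47 119] 3026
[333.3 436.3  27.1   7.5 -83.4   8.5] [103 139  11  28] 139
[513.3 390.2  89.2  14.5 -86.   13.7] [276 167  15  84] 1158
[461.8 386.2  87.7  14.9 -79.1  13.7] [221 168  26  81] 1107
[412.6 390.4  59.5  14.5  87.7  13.4] [179 175  16  56] 786
[568.  391.8  79.2  14.5  79.6  13.7] [318 175  36  74] 1030
side
[698.2 412.3 133.2  44.9 -88.4  18.1] [340 182  21  28] 236
[511.  388.8  94.9  15.  -84.7  13.7] [287 194   9  21] 99
[565.1 385.8  92.6  14.1  80.   13.6] [306 195   6  20] 92
[459.9 384.1  91.9  15.1 -78.8  14.1] [269 196  11  21] 102
[410.5 389.2  63.3  12.3  88.1  13.7] [256 199   5  14] 66
[466.4 266.4  41.5  11.5  86.2  13.8] [276 227   6  10] 43
[605.  214.5  64.1  45.3 -31.1  19. ] [321 232  23  18] 149
[676.  216.1  22.6   8.4  79.2  18.1] [353 235   4   8] 18
[664.4 158.3  21.4  12.6 -67.7  18.1] [353 249   6   8] 24
```

View pics/w4.png

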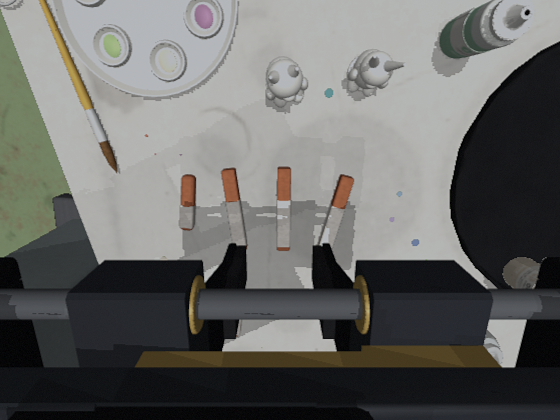

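The sticks sit at (188,200), (232,200), (284,205) and (340,200), and B at (284,205) did not move, so the grasp slipped off. I'll retry and check the grip before lifting.

Emit:
send_rows(deltas="4 3 60 0 0 0 0.4;0 0 60 0 0 0 0.4;0 0 45 0 0 0 0.4;0 0 11 0 0 0 0.4;0 0 0 0 0 0 0.4;0 0 0 0 0 0 0;0 0 0 0 0 0 0;0 0 0 0 0 0 0;0 0 0 0 0 0 0;0 0 0 0 0 0 0")

```text
time: 19.52
position: [0.5112, 0.4209, 0.0793]
tool_rot: [0.681, 0.733, 0.001, 0.0]
ft_force: [-0.5, 1.1, 7.0]
grip_width: 0.0136
grip_force: 24.9
```

Emit:
send_rows(deltas="0 0 -20 0 0 0 0;0 0 -40 0 0 0 0;0 0 0 0 0 0 0")

```text
time: 19.9
position: [0.5128, 0.4219, 0.1423]
tool_rot: [0.681, 0.733, 0.004, 0.001]
ft_force: [0.2, -0.7, -0.8]
grip_width: 0.0134
grip_force: 24.9
```

Emit:
send_rows(deltas="0 0 -60 0 0 4.2 0;0 0 -60 0 0 0 0;0 0 -60 0 0 0 0;0 0 -50 0 0 0 0;-60 -4 0 0 0 0 0;-60 -4 0 0 0 0 0;-60 -4 0 0 0 0 0;-60 -4 0 0 0 0 0;-60 -4 0 0 0 0 0;-60 -4 0 0 0 0 0")

```text
time: 21.15
position: [0.4858, 0.0588, 0.3676]
tool_rot: [0.707, 0.707, -0.0, -0.0]
ft_force: [0.7, -0.3, -0.4]
grip_width: 0.0133
grip_force: 25.0
```

Emit:
send_rows(deltas="-60 -4 0 0 0 0 0;-60 -4 0 0 0 0 0;0 0 0 0 10 0 0;0 0 0 0 10 0 0;0 0 0 0 10 0 0;0 0 0 0 10 0 0;0 0 0 0 10 0 0;0 0 0 0 10 0 0;0 0 0 0 10 0 0;0 0 0 0 10 0 0")

```text
time: 22.4
position: [0.4787, -0.06, 0.3677]
tool_rot: [0.541, 0.54, 0.456, -0.456]
ft_force: [0.4, -0.4, -0.8]
grip_width: 0.0136
grip_force: 25.0
```

Emit:
send_rows(deltas="0 0 0 0 10 0 0;-25 0 30 0 0 0 0;-25 0 30 0 0 0 0;0 0 0 0 0 0 0")

```text
time: 22.9
position: [0.4778, 0.0022, 0.3167]
tool_rot: [-0.5, -0.499, -0.499, 0.502]
ft_force: [0.2, -0.1, 0.3]
grip_width: 0.0139
grip_force: 25.0
```

```bash
python3 held.py
```

```text
t 22.9 pos [477.8   2.2 316.7] w 13.9 q [-0.66  0.75  1.81  0.99  1.92 -1.09]
[[ 0.005  1.    -0.002]
 [-0.003  0.002  1.   ]
 [ 1.    -0.005  0.003]]
scene 192
 mean [0.4717 0.0774 0.2721] dir [-0.014 -0.005 -1.   ] min [0.465 0.067 0.239] max [0.484 0.083 0.302]
side 23
 mean [0.4795 0.067  0.2944] dir [ 0.102 -0.023 -0.994] min [0.474 0.065 0.286] max [0.483 0.069 0.302]
```

Emit:
send_rows(deltas="-45 1 -7 0 0 0 0;-45 0 0 0 0 0 0;-37 0 0 0 0 0 0;0 0 0 0 0 0 0;0 0 0 0 0 0 0.35;0 0 0 0 0 0 0.35;0 0 0 0 0 0 0.35;0 0 0 0 0 0 0.35;0 0 0 0 0 0 0.35;60 0 0 0 0 0 0.4")

```text
time: 24.25
position: [0.4797, -0.0066, 0.2473]
tool_rot: [-0.501, -0.496, -0.499, 0.503]
ft_force: [0.4, -0.5, 0.6]
grip_width: 0.033
grip_force: 0.0
```

Emit:
send_rows(deltas="60 0 0 0 0 0 0.4;50 0 0 0 -10 0 0.4;0 0 0 0 -10 0 0.4;0 0 0 0 -10 0 0.4;0 0 0 0 -10 0 0.4;0 0 0 0 -10 0 0.4;0 0 0 0 -10 0 0.4;0 0 0 0 -10 0 0.4;0 0 0 0 -10 0 0.4;0 0 0 0 -10 0 0.4")

```text
time: 25.5
position: [0.4791, -0.0064, 0.3612]
tool_rot: [0.707, 0.707, -0.002, 0.002]
ft_force: [-0.1, 0.4, -0.3]
grip_width: 0.0345
grip_force: 0.0
```

Emit:
send_rows(deltas="60 -3 0 0 0 0 0.4;60 -3 0 0 0 0 0.4;60 -3 0 0 0 0 0.4;60 -3 0 0 0 0 0.4;60 -3 0 0 0 0 0.4;60 -4 30 0 0 0 0.4;60 -4 40 0 0 -10.6 0.4;0 0 40 0 0 0 0.4;0 0 0 0 0 0 0.4")

```text
time: 26.62
position: [0.4547, 0.4004, 0.2546]
tool_rot: [0.638, 0.77, -0.005, -0.002]
ft_force: [0.3, 1.1, 0.3]
grip_width: 0.0346
grip_force: 0.0
```

```bash
cat > look.py <<'E'
from sticks import *
import sys
o(); c=cam('wrist'); sticks(c,minn=150,xr=(.38,.6),yr=(.2,.45))
c=cam('side'); print('side');sticks(c,xr=(.38,.59))
x=c['image'][180:380,200:400]; c=cam('scene'); print('scene'); sticks(c,xr=(.38,.59)); y=c['image'][120:320,220:420]
cv2.imwrite('pics/'+sys.argv[1],cv2.resize(np.hstack([x,y]),None,fx=2,fy=2)[:,:,::-1])
E
python3 look.py s5c.png
```

```text
t 26.62 pos [454.7 400.4 254.6] w 34.6 q [ 0.54  0.55  1.51 -0.    1.09  0.35]
[[-0.185  0.983 -0.009]
 [ 0.983  0.185 -0.005]
 [-0.004 -0.01  -1.   ]]
[412.4 389.9  60.   14.6  87.6  13.5] [226 159  24  56] 771
[462.  385.2  90.1  14.  -79.4  13.8] [277 158  14  84] 1162
[566.9 386.5  89.8  14.8  79.3  13.8] [358 177  50  80] 1254
side
[565.1 385.6  94.9  14.   79.9  13.7] [306 195   6  21] 95
[459.5 382.4  92.8  15.1 -80.5  14. ] [269 196  11  21] 104
[410.4 388.2  62.2  12.4  88.   13.9] [256 199   5  15] 68
[466.3 264.7  40.3  11.5  86.2  13.1] [276 227   6  10] 43
scene
[586.7 254.4  25.2   6.6 -82.5  15.6] [243 231   9   9] 37
[563.7 385.4  89.3  20.8  78.8  13.1] [185 251  36  12] 198
[462.9 259.3  58.9  17.1  88.9  13.5] [253 261  24  12] 130
[458.5 384.3  88.6  17.3 -80.6  13.3] [200 274  35  21] 225
[408.4 389.3  58.7  15.9  88.4  13.1] [210 293  26  13] 159
```

View pics/s5c.png

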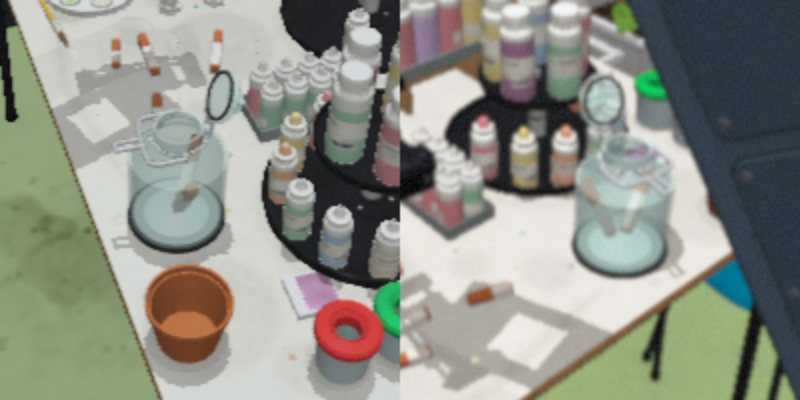

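Two sticks are in the jar, at (190,165) on the left of the picture and (600,205) and (632,205) on the right. C is next.

Emit:
send_rows(deltas="14 3 60 0 0 0 0.4;0 0 60 0 0 0 0.4;0 0 45 0 0 0 0.4;0 0 14 0 0 0 0.4;0 0 0 0 0 0 0.4;0 0 0 0 0 0 0;0 0 0 0 0 0 0;0 0 0 0 0 0 0;0 0 0 0 0 0 0;0 0 0 0 0 0 0")

```text
time: 28.02
position: [0.4583, 0.4159, 0.0808]
tool_rot: [0.639, 0.769, 0.001, 0.0]
ft_force: [-0.7, 0.5, 6.2]
grip_width: 0.0131
grip_force: 24.8
```

Emit:
send_rows(deltas="0 0 -20 0 0 0 0;0 0 -40 0 0 0 0;0 0 0 0 0 0 0")

```text
time: 28.4
position: [0.4599, 0.4169, 0.1434]
tool_rot: [0.639, 0.769, 0.004, 0.001]
ft_force: [-0.1, 0.1, 0.1]
grip_width: 0.0131
grip_force: 24.8
```

Emit:
send_rows(deltas="0 0 -60 0 0 10.6 0;0 0 -60 0 0 0 0;0 0 -60 0 0 0 0;0 0 -45 0 0 0 0;-60 2 0 0 0 0 0;-60 2 0 0 0 0 0;-60 2 0 0 0 0 0;-60 2 0 0 0 0 0;-60 2 0 0 0 0 0;-60 2 0 0 0 0 0")

```text
time: 29.65
position: [0.4692, 0.0538, 0.3641]
tool_rot: [0.707, 0.707, -0.0, -0.0]
ft_force: [0.6, 0.4, -0.1]
grip_width: 0.0131
grip_force: 24.8
```

Emit:
send_rows(deltas="-60 3 0 0 0 0 0;-60 3 0 0 0 0 0;0 0 0 0 10 0 0;0 0 0 0 10 0 0;0 0 0 0 10 0 0;0 0 0 0 10 0 0;0 0 0 0 10 0 0;0 0 0 0 10 0 0;0 0 0 0 10 0 0;0 0 0 0 10 0 0")

```text
time: 30.9
position: [0.4759, -0.065, 0.3642]
tool_rot: [0.541, 0.54, 0.456, -0.456]
ft_force: [0.1, 0.4, -0.3]
grip_width: 0.0132
grip_force: 24.8
```

Emit:
send_rows(deltas="0 0 0 0 10 0 0;-25 0 28 0 0 0 0;-25 0 28 0 0 0 0;0 0 0 0 0 0 0")

```text
time: 31.4
position: [0.4751, -0.0069, 0.3132]
tool_rot: [-0.5, -0.499, -0.499, 0.502]
ft_force: [-0.1, -0.7, 0.0]
grip_width: 0.0131
grip_force: 24.8
```

```bash
python3 held.py
```

```text
t 31.4 pos [475.1  -6.9 313.2] w 13.1 q [-0.68  0.75  1.81  0.97  1.93 -1.09]
[[ 0.005  1.    -0.002]
 [-0.003  0.002  1.   ]
 [ 1.    -0.005  0.003]]
scene 195
 mean [0.4681 0.0693 0.2688] dir [-0.03  -0.004 -1.   ] min [0.462 0.059 0.235] max [0.481 0.075 0.298]
side 25
 mean [0.4769 0.0594 0.2901] dir [-0.059  0.061  0.996] min [0.473 0.057 0.281] max [0.48  0.062 0.298]
```

Emit:
send_rows(deltas="-45 4 0 0 0 0 0;-45 0 0 0 0 0 0;-33 0 0 0 0 0 0;0 0 0 0 0 0 0;0 0 0 0 0 0 0.35;0 0 0 0 0 0 0.35;0 0 0 0 0 0 0.35;0 0 0 0 0 0 0.35;0 0 0 0 0 0 0.35;60 0 0 0 0 0 0.4")

```text
time: 32.75
position: [0.4799, -0.0086, 0.2478]
tool_rot: [-0.501, -0.496, -0.499, 0.503]
ft_force: [-0.1, -0.5, 1.7]
grip_width: 0.0329
grip_force: 0.0
```

Emit:
send_rows(deltas="60 0 0 0 0 0 0.4;50 0 0 0 -10 0 0.4;0 0 0 0 -10 0 0.4;0 0 0 0 -10 0 0.4;0 0 0 0 -10 0 0.4;0 0 0 0 -10 0 0.4;0 0 0 0 -10 0 0.4;0 0 0 0 -10 0 0.4;0 0 0 0 -10 0 0.4;0 0 0 0 -10 0 0.4")

```text
time: 34.0
position: [0.4793, -0.0084, 0.3617]
tool_rot: [0.707, 0.707, -0.002, 0.002]
ft_force: [0.5, 0.8, -0.7]
grip_width: 0.0347
grip_force: 0.0
```

Emit:
send_rows(deltas="60 13 0 0 0 0 0.4;60 13 0 0 0 0 0.4;60 13 0 0 0 0 0.4;60 13 0 0 0 0 0.4;60 13 0 0 0 0 0.4;60 13 30 0 0 0 0.4;60 13 40 0 0 10.6 0.4;0 0 40 0 0 0 0.4;0 0 0 0 0 0 0.4")

```text
time: 35.12
position: [0.5649, 0.397, 0.255]
tool_rot: [0.769, 0.639, -0.006, -0.001]
ft_force: [-0.1, -0.1, 0.3]
grip_width: 0.0347
grip_force: 0.0
```

```bash
python3 look.py s6c.png
```

```text
t 35.12 pos [564.9 397.  255. ] w 34.7 q [ 0.45  0.66  1.28 -0.    1.21  0.63]
[[ 0.183  0.983 -0.01 ]
 [ 0.983 -0.183 -0.005]
 [-0.007 -0.009 -1.   ]]
[567.4 386.7  89.6  14.   79.4  13.8] [277 151  15  85] 1147
[412.8 390.2  59.5  14.8  87.8  13.3] [128 189  27  54] 779
side
[565.  384.7  94.9  14.3  79.6  13.5] [306 195   6  21] 94
[410.4 388.5  62.9  12.4  87.7  13.7] [256 199   5  14] 67
[466.3 265.4  36.2  11.5  86.2  14.4] [276 227   6  10] 42
scene
[588.7 254.   28.7   9.  -70.1  17.8] [243 231  10   8] 39
[562.7 385.6  89.3  18.1  80.2  13. ] [185 251  36  12] 202
[464.4 259.8  58.5  16.   88.1  12.9] [253 261  24  11] 130
[409.3 389.1  58.6  16.7  86.5  13. ] [210 293  26  13] 162
```

View pics/s6c.png

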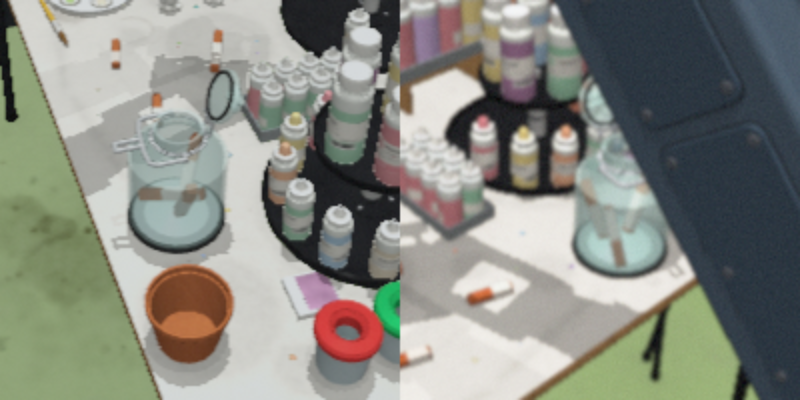

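Three sticks are in the jar, visible at (165,193) and (192,190) on the left. Now the last whole stick, A.

Emit:
send_rows(deltas="19 3 60 0 0 0 0.4;0 0 60 0 0 0 0.4;0 0 45 0 0 0 0.4;0 0 14 0 0 0 0.4;0 0 0 0 0 0 0.4;0 0 0 0 0 0 0;0 0 0 0 0 0 0;0 0 0 0 0 0 0;0 0 0 0 0 0 0;0 0 0 0 0 0 0")

```text
time: 36.52
position: [0.5748, 0.416, 0.0829]
tool_rot: [0.769, 0.639, 0.001, 0.0]
ft_force: [-1.3, 0.3, 5.5]
grip_width: 0.0124
grip_force: 24.9
```

Emit:
send_rows(deltas="0 0 -20 0 0 0 0;0 0 -40 0 0 0 0;0 0 0 0 0 0 0")

```text
time: 36.9
position: [0.5767, 0.4169, 0.1461]
tool_rot: [0.769, 0.639, 0.005, 0.001]
ft_force: [0.1, -0.1, -0.9]
grip_width: 0.004
grip_force: 0.0
```

Emit:
send_rows(deltas="-30 0 -50 0 0 0 0.4;0 0 -40 0 0 0 0.4;0 0 0 0 0 0 0.4;0 0 0 0 0 0 0.4")

```text
time: 37.4
position: [0.568, 0.3858, 0.2305]
tool_rot: [0.769, 0.639, -0.001, -0.0]
ft_force: [0.5, 0.0, -0.2]
grip_width: 0.0321
grip_force: 0.0
```

Run:
```python
from sticks import *
o(); c=cam('wrist'); sticks(c,minn=150,xr=(.38,.65),yr=(.2,.5))
```

```text
t 37.4 pos [568.  385.8 230.5] w 32.1 q [ 0.43  0.68  1.32 -0.    1.15  0.62]
[[ 0.184  0.983 -0.002]
 [ 0.983 -0.184 -0.001]
 [-0.001 -0.001 -1.   ]]
[576.  390.5  89.9  14.5  76.   13.8] [275 139  21  93] 1381
[413.  390.2  59.5  15.1  87.   13.4] [108 186  29  59] 942
```

Emit:
send_rows(deltas="36 8 40 0 0 0 0.4;0 0 60 0 0 3.4 0.4;0 0 45 0 0 0 0.4;0 0 0 0 0 0 0.4;0 0 0 0 0 0 0.4;0 0 0 0 0 0 0.4")

```text
time: 38.2
position: [0.5847, 0.4208, 0.089]
tool_rot: [0.788, 0.616, 0.002, 0.0]
ft_force: [0.7, 0.6, 0.1]
grip_width: 0.035
grip_force: 0.0
```

Emit:
send_rows(deltas="-2 -1.5 13 0 0 0 0.4;0 0 0 0 0 0 0.4;0 0 0 0 0 0 0.4")

```text
time: 38.58
position: [0.5812, 0.4184, 0.0733]
tool_rot: [0.788, 0.616, -0.0, -0.0]
ft_force: [0.5, 0.3, 0.1]
grip_width: 0.0347
grip_force: 0.0
```

Emit:
send_rows(deltas="0 0 0 0 0 0 0;0 0 0 0 0 0 0;0 0 0 0 0 0 0;0 0 0 0 0 0 0;0 0 0 0 0 0 0")

```text
time: 39.2
position: [0.5814, 0.4185, 0.0733]
tool_rot: [0.788, 0.616, 0.0, 0.0]
ft_force: [0.1, -0.2, 0.9]
grip_width: 0.0136
grip_force: 25.0
```

Emit:
send_rows(deltas="0 0 -60 0 0 0 0;0 0 -60 0 0 -7 0;0 0 -60 0 0 -7 0;0 0 -60 0 0 0 0;0 0 -50 0 0 0 0;-60 -13 0 0 0 0 0;-60 -13 0 0 0 0 0;-60 -13 0 0 0 0 0;-60 -13 0 0 0 0 0;-60 -13 0 0 0 0 0")

```text
time: 40.45
position: [0.5155, 0.1167, 0.3634]
tool_rot: [0.707, 0.707, 0.0, 0.0]
ft_force: [-0.2, 0.4, -0.2]
grip_width: 0.0137
grip_force: 25.0
```

Emit:
send_rows(deltas="-60 -13 0 0 0 0 0;-60 -13 0 0 0 0 0;-60 -13 0 0 0 0 0;0 0 0 0 10 0 0;0 0 0 0 10 0 0;0 0 0 0 10 0 0;0 0 0 0 10 0 0;0 0 0 0 10 0 0;0 0 0 0 10 0 0;0 0 0 0 10 0 0")

```text
time: 41.7
position: [0.4774, -0.0623, 0.3634]
tool_rot: [0.578, 0.578, 0.407, -0.406]
ft_force: [-0.3, 0.0, -0.4]
grip_width: 0.0139
grip_force: 25.0
```

Emit:
send_rows(deltas="0 0 0 0 10 0 0;0 0 0 0 10 0 0;-25 0 28 0 0 0 0;-25 0 28 0 0 0 0;0 0 0 0 0 0 0")

```text
time: 42.32
position: [0.4767, -0.0041, 0.3122]
tool_rot: [-0.5, -0.499, -0.499, 0.502]
ft_force: [0.1, 0.3, -0.4]
grip_width: 0.0134
grip_force: 25.0
```

```bash
python3 held.py
```

```text
t 42.33 pos [476.7  -4.1 312.2] w 13.4 q [-0.68  0.76  1.81  0.98  1.92 -1.09]
[[ 0.004  1.    -0.002]
 [-0.002  0.002  1.   ]
 [ 1.    -0.004  0.002]]
scene 180
 mean [0.4708 0.065  0.2683] dir [-0.006 -0.007 -1.   ] min [0.465 0.054 0.239] max [0.483 0.072 0.296]
side 16
 mean [0.4784 0.0547 0.2912] dir [ 0.413 -0.022 -0.911] min [0.473 0.052 0.286] max [0.482 0.058 0.297]
```

Emit:
send_rows(deltas="-45 2 4 0 0 0 0;-45 0 0 0 0 0 0;-33 0 0 0 0 0 0;0 0 0 0 0 0 0;0 0 0 0 0 0 0.35;0 0 0 0 0 0 0.35;0 0 0 0 0 0 0.35;0 0 0 0 0 0 0.35;0 0 0 0 0 0 0.35;60 0 0 0 0 0 0.4")

```text
time: 43.68
position: [0.4793, -0.0017, 0.2467]
tool_rot: [-0.501, -0.496, -0.499, 0.503]
ft_force: [0.4, -0.4, 1.1]
grip_width: 0.0333
grip_force: 0.0
```

Emit:
send_rows(deltas="60 0 0 0 0 0 0.4;50 0 0 0 -10 0 0.4;0 0 0 0 -10 0 0.4;0 0 0 0 -10 0 0.4;0 0 0 0 -10 0 0.4;0 0 0 0 -10 0 0.4;0 0 0 0 -10 0 0.4;0 0 0 0 -10 0 0.4;0 0 0 0 -10 0 0.4;0 0 0 0 -10 0 0.4")

```text
time: 44.92
position: [0.4787, -0.0015, 0.3607]
tool_rot: [0.707, 0.707, -0.002, 0.002]
ft_force: [0.3, -0.4, -0.5]
grip_width: 0.0347
grip_force: 0.0
```

Emit:
send_rows(deltas="60 -3 0 0 0 0 0.4;60 -3 0 0 0 0 0.4;60 -3 0 0 0 0 0.4;60 -3 0 0 0 0 0.4;30 0 50 0 0 2 0.4;0 0 50 0 0 0 0.4;0 0 0 0 0 0 0.4;0 0 0 0 0 0 0.4")

```text
time: 45.92
position: [0.468, 0.2684, 0.2615]
tool_rot: [0.72, 0.694, 0.001, 0.0]
ft_force: [0.2, 0.2, 0.1]
grip_width: 0.0349
grip_force: 0.0
```

```bash
python3 look.py s7c.png
```

```text
t 45.92 pos [468.  268.4 261.5] w 34.9 q [0.31 0.45 1.68 0.   1.01 0.35]
[[ 0.035  0.999  0.001]
 [ 0.999 -0.035  0.001]
 [ 0.001  0.001 -1.   ]]
[412.1 389.8  58.7  14.9  88.4  13.5] [205  28  19  68] 1037
[467.1 260.7  58.8  14.   87.9  13.5] [270 165  14  55] 748
[592.9 242.5  55.4  14.   89.9  20.6] [389 179  18  53] 471
side
[410.5 388.9  63.4  12.3  88.2  13.9] [256 199   5  14] 66
[465.5 265.3  42.9  13.4 -89.2  13.2] [276 227   6  10] 43
scene
[586.2 253.9  24.1   6.6 -88.6  16.5] [243 232  10   8] 39
[463.3 259.4  58.5  17.1  88.4  12.7] [253 261  24  11] 131
[409.1 389.3  58.2  15.9  89.5  13. ] [210 293  26  13] 157
```

View pics/s7c.png

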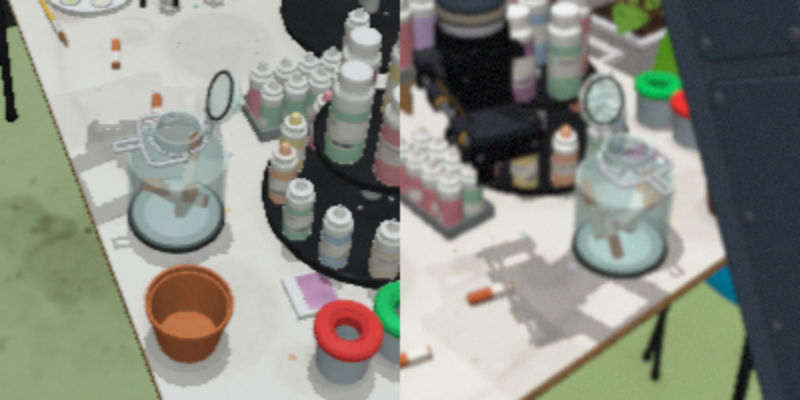

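All four whole sticks are inside the jar body. Next I'll grasp the first stub and measure the pot.

Emit:
send_rows(deltas="-8 -2 60 0 0 0 0.4;0 0 60 0 0 0 0.4;0 0 50 0 0 0 0.4;0 0 16 0 0 0 0.4;0 0 0 0 0 0 0.4;0 0 0 0 0 0 0.4")

```text
time: 46.82
position: [0.4665, 0.2609, 0.0763]
tool_rot: [0.719, 0.695, 0.002, 0.001]
ft_force: [0.4, 0.7, -0.6]
grip_width: 0.0349
grip_force: 0.0
```

```bash
cat > pot.py <<'E'
from h import *
np.set_printoptions(precision=3,suppress=True)
from scipy.optimize import least_squares
for n in ['scene','side','wrist']:
    c=cam(n); p=pts(c,np.ones((420,560),bool)); p=p[(abs(p[:,0]-.474)<.1)&(abs(p[:,1]+.12)<.09)&(p[:,2]>.064)&(p[:,2]<.075)]
    if len(p)<30: print(n,len(p)); continue
    r=least_squares(lambda q:np.hypot(p[:,0]-q[0],p[:,1]-q[1])-.0475,p.mean(0)[:2],loss='soft_l1',f_scale=.003)
    print(n,len(p),'pot centre',r.x,'rms',np.sqrt(np.mean(r.fun**2)),'z',np.median(p[:,2]))
E
python3 pot.py
```

```text
scene 0
side 298 pot centre [ 0.475 -0.118] rms 0.0014758717401986 z 0.06825068884066664
wrist 0
```

Emit:
send_rows(deltas="0 0 2 0 0 0 0.4;0 0 0 0 0 0 0;0 0 0 0 0 0 0;0 0 0 0 0 0 0;0 0 0 0 0 0 0;0 0 0 0 0 0 0;0 0 -20 0 0 0 0;0 0 -60 0 0 0 0;0 0 -60 0 0 -2 0;0 0 -60 0 0 0 0")

```text
time: 48.22
position: [0.4646, 0.2603, 0.2739]
tool_rot: [0.707, 0.707, -0.0, -0.0]
ft_force: [1.1, 0.1, -0.2]
grip_width: 0.0138
grip_force: 25.0
```

Emit:
send_rows(deltas="0 0 -60 0 0 0 0;0 0 -30 0 0 0 0;-60 1 0 0 0 0 0;-60 1 0 0 0 0 0;-60 1 0 0 0 0 0;-60 1 0 0 0 0 0;-60 1 0 0 0 0 0;-60 1 0 0 0 0 0;-18 2 0 0 0 0 0;0 0 0 0 0 0 0")

```text
time: 49.48
position: [0.4728, -0.118, 0.3619]
tool_rot: [0.708, 0.706, 0.0, -0.001]
ft_force: [-0.4, 0.2, -0.6]
grip_width: 0.0136
grip_force: 25.0
```

Emit:
send_rows(deltas="0 0 50 0 0 0 0;0 0 50 0 0 0 0;0 0 50 0 0 0 0;0 0 0 0 0 0 0;0 0 0 0 0 0 0")

```text
time: 50.1
position: [0.4738, -0.1166, 0.2135]
tool_rot: [0.707, 0.708, 0.0, 0.001]
ft_force: [0.8, -0.7, 0.1]
grip_width: 0.0135
grip_force: 25.0
```

```bash
python3 - <<'E'
from h import *
s=o(); c=cam('wrist'); save(c,'w8.png')
E
python3 pot.py
```

```text
t 50.1 pos [ 473.8 -116.6  213.5] w 13.5 q [-0.47  0.47  1.85  0.    0.82 -0.47]
[[-0.002  1.     0.002]
 [ 1.     0.002 -0.001]
 [-0.001  0.002 -1.   ]]
scene 0
side 275 pot centre [ 0.475 -0.118] rms 0.001558433805318906 z 0.06827234649865134
wrist 1931 pot centre [ 0.477 -0.116] rms 0.0011877088397059027 z 0.06945535108455883
```

View pics/w8.png

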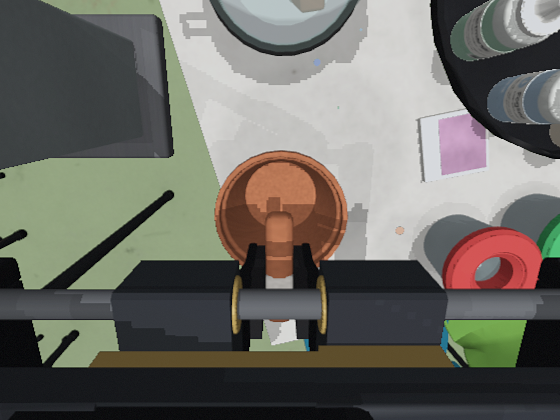

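The stub at (280,240) hangs above the pot, which is centred near (282,215). I'll lower and release it.

Emit:
send_rows(deltas="0 1 45 0 0 0 0;0 0 45 0 0 0 0;0 0 3 0 0 0 0;0 0 0 0 0 0 0;0 0 0 0 0 0 0.3;0 0 0 0 0 0 0.3;0 0 0 0 0 0 0.3;0 0 0 0 0 0 0.3;0 0 -40 0 0 0 0.3;0 0 -60 0 0 0 0.35")

```text
time: 51.55
position: [0.473, -0.1171, 0.2188]
tool_rot: [0.707, 0.707, -0.001, -0.002]
ft_force: [1.0, 0.3, 0.2]
grip_width: 0.029
grip_force: 0.0
```

Emit:
send_rows(deltas="0 0 -60 0 0 0 0.4;0 0 -60 0 0 0 0.4;0 0 -20 0 0 0 0.4;60 -7 0 0 0 0 0.4;60 -7 0 0 0 0 0.4;60 -7 0 0 0 0 0.4;60 -7 0 0 0 0 0.4;60 -7 0 0 0 0 0.4;60 -7 0 0 0 0 0.4;60 -7 0 0 0 0 0.4")

```text
time: 52.8
position: [0.4242, 0.3043, 0.3592]
tool_rot: [0.707, 0.707, -0.0, 0.0]
ft_force: [0.4, -0.5, -0.4]
grip_width: 0.0348
grip_force: 0.0
```

Emit:
send_rows(deltas="60 -7 20 0 0 0 0.4;27 -7 40 0 0 2 0.4;0 0 50 0 0 0 0.4;0 0 0 0 0 0 0.4;0 0 0 0 0 0 0.4")

```text
time: 53.42
position: [0.4119, 0.3886, 0.2508]
tool_rot: [0.719, 0.694, 0.001, 0.0]
ft_force: [0.2, 0.1, 0.3]
grip_width: 0.0349
grip_force: 0.0
```

```bash
python3 - <<'E'
from sticks import *
o(); c=cam('wrist'); sticks(c,minn=150,xr=(.38,.6),yr=(.2,.45))
c=cam('side'); save(c,'s9.png'); cv2.imwrite('pics/s9c.png',cv2.resize(c['image'][200:380,220:400],None,fx=3,fy=3)[:,:,::-1])
E
python3 pot.py
```

```text
t 53.42 pos [411.9 388.6 250.8] w 34.9 q [ 0.56  0.5   1.63 -0.    1.01  0.59]
[[ 0.035  0.999  0.002]
 [ 0.999 -0.035  0.001]
 [ 0.001  0.001 -1.   ]]
[412.5 390.1  59.9  13.4  88.1  13.5] [271 157  14  58] 789
scene 69 pot centre [ 0.473 -0.116] rms 0.0015899940148152234 z 0.06805239795651156
side 306 pot centre [ 0.474 -0.118] rms 0.0016593170362713871 z 0.06829475015731923
wrist 0
```

View pics/s9c.png

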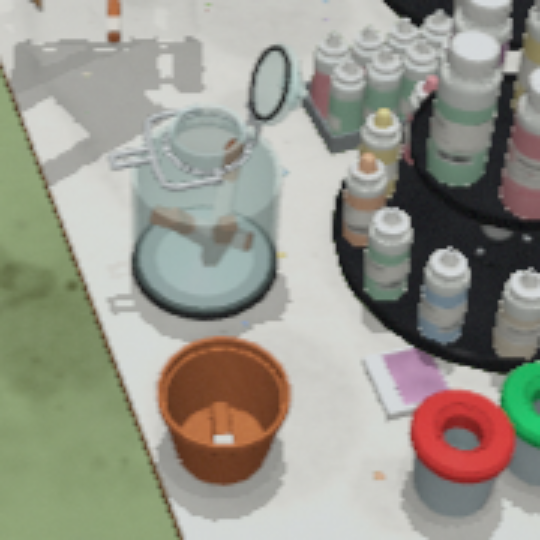

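The stub lies in the pot at (222,425). Now the second one.

Emit:
send_rows(deltas="1 0 60 0 0 0 0.4;0 0 60 0 0 0 0.4;0 0 45 0 0 0 0.4;0 0 12 0 0 0 0.4;0 0 0 0 0 0 0.4;0 0 1 0 0 0 0;0 0 0 0 0 0 0;0 0 0 0 0 0 0;0 0 0 0 0 0 0;0 0 0 0 0 0 0")

```text
time: 54.92
position: [0.4116, 0.3898, 0.0728]
tool_rot: [0.719, 0.695, 0.001, 0.0]
ft_force: [-0.1, -0.7, 6.8]
grip_width: 0.014
grip_force: 25.0
```

Emit:
send_rows(deltas="0 0 -20 0 0 0 0;0 0 -60 0 0 0 0;0 0 -60 0 0 -2 0;0 0 -60 0 0 0 0;0 0 -60 0 0 0 0;0 0 -25 0 0 0 0;-60 7 0 0 0 0 0;-60 7 0 0 0 0 0;-60 7 0 0 0 0 0;-60 7 0 0 0 0 0")

```text
time: 56.18
position: [0.4388, 0.1477, 0.3568]
tool_rot: [0.707, 0.707, 0.0, 0.0]
ft_force: [1.5, 0.0, -0.8]
grip_width: 0.0138
grip_force: 25.0
```

Emit:
send_rows(deltas="-60 7 0 0 0 0 0;-60 7 0 0 0 0 0;-60 7 0 0 0 0 0;-60 7 0 0 0 0 0;-26 7 0 0 0 0 0;0 0 50 0 0 0 0;0 0 50 0 0 0 0;0 0 45 0 0 0 0;0 0 0 0 0 0 0;0 0 0 0 0 0 0")

```text
time: 57.42
position: [0.4749, -0.1169, 0.2128]
tool_rot: [0.707, 0.707, 0.0, 0.001]
ft_force: [0.1, -0.0, 0.4]
grip_width: 0.0135
grip_force: 25.0
```

```bash
python3 pot.py
```

```text
scene 0
side 285 pot centre [ 0.474 -0.118] rms 0.0015284153473538984 z 0.06869227773754137
wrist 1933 pot centre [ 0.477 -0.116] rms 0.0011871188955229867 z 0.0694517328266817
```

Emit:
send_rows(deltas="0 0 45 0 0 0 0;0 0 40 0 0 0 0;0 0 3 0 0 0 0;0 0 0 0 0 0 0;0 0 0 0 0 0 0.3;0 0 0 0 0 0 0.3;0 0 0 0 0 0 0.3;0 0 0 0 0 0 0.3;0 0 -40 0 0 0 0.3;0 0 -60 0 0 0 0.3")

```text
time: 58.82
position: [0.4732, -0.1162, 0.2232]
tool_rot: [0.707, 0.707, -0.001, -0.002]
ft_force: [-0.8, -0.2, 1.3]
grip_width: 0.0255
grip_force: 0.0
```

Emit:
send_rows(deltas="0 0 -60 0 0 -10.5 0;0 0 -60 0 0 -10.5 0;0 0 -30 0 0 -10.5 0;0 0 0 0 0 -10.5 0;0 0 0 0 0 -10.5 0;0 0 0 0 0 -10.5 0;0 0 0 0 0 -10.5 0;0 0 0 0 0 -10.5 0;0 0 0 0 0 -10.5 0;0 0 0 0 0 -10.5 0")

```text
time: 60.08
position: [0.4738, -0.1164, 0.3734]
tool_rot: [-0.134, 0.991, 0.0, -0.0]
ft_force: [-0.6, 0.0, 0.1]
grip_width: 0.0006
grip_force: 0.0
```

```bash
python3 - <<'E'
from h import *
np.set_printoptions(linewidth=160)
o(); P=[]
for n in ['scene','side']:
    c=cam(n); p=pts(c,np.ones((420,560),bool)); P.append(p)
    if n=='side':
        c1=c; cv2.imwrite('pics/s10c.png',cv2.resize(c['image'][200:380,220:400],None,fx=3,fy=3)[:,:,::-1])
p=np.vstack(P)
xs=np.arange(.40,.76,.02); ys=np.arange(-.08,.25,.02)
print('     x',(xs*1000).astype(int))
for y in ys[::-1]:
    print(round(y*1000),[int(1000*np.percentile(q,98)) if len(q:=p[(p[:,0]>=x)&(p[:,0]<x+.02)&(p[:,1]>=y)&(p[:,1]<y+.02)&(p[:,2]<.32),2])>2 else -1 for x in xs])
E
python3 pot.py
```

```text
t 60.08 pos [ 473.8 -116.4  373.4] w 0.6 q [-0.47  0.24  1.66 -0.    1.24 -2.31]
[[-0.964 -0.265 -0.001]
 [-0.265  0.964  0.   ]
 [ 0.001  0.001 -1.   ]]
     x [400 420 440 460 480 500 520 540 560 580 600 620 640 660 680 700 720 740]
240 [3, 2, 2, 1, 2, 2, 2, 2, 1, 82, 97, 84, 94, 82, 84, 85, 94, -716]
220 [2, 2, 2, 1, 1, 1, 1, 1, 1, 67, 84, 80, 95, 85, 97, 83, 84, -715]
200 [2, 2, 1, 1, 1, 1, 1, 2, 1, 22, 89, 91, 86, 85, 75, -714, -714, -715]
180 [2, 1, 0, 1, 1, 1, 1, 1, 1, 1, 65, 66, 23, 82, 91, -712, -713, -715]
160 [3, 1, 1, 1, 1, 0, 2, 1, 2, 2, 2, 30, 29, 104, 111, -715, 19, 19]
140 [2, 1, 1, 1, 2, 2, 2, 1, 2, 2, 29, 96, 20, 97, 132, 133, 134, 134]
120 [2, 0, 112, 117, 117, 84, 1, 2, 2, 2, 89, 112, 99, 213, 252, 252, 177, 252]
100 [2, 143, 145, 146, 132, 201, 213, 2, 3, 30, 83, 98, 133, 230, 255, 254, 240, 254]
80 [111, 144, 159, 159, 160, 193, 226, 119, 3, 93, 108, 98, 133, 225, 254, 254, 219, 253]
60 [142, 144, 160, -710, 158, 183, 227, 227, 1, 91, 110, 131, 225, 252, 251, 126, 130, 25]
40 [142, 145, 161, 160, 159, 186, 219, 2, 2, 28, 90, -307, 250, 255, 254, 127, 133, 251]
20 [2, 144, 146, 160, 159, 124, 116, 1, 3, 30, 97, 99, 231, 254, 253, 245, 251, 248]
0 [3, 111, 120, 125, 123, 116, 2, 2, 1, 29, 105, 108, 133, 173, 128, 253, 255, 253]
-20 [3, 2, 3, 2, 2, 2, 3, 2, 1, 1, 81, 83, 98, 135, 134, 252, 253, 242]
-40 [3, 2, 2, 1, 2, 2, 1, 2, 4, 3, 28, 76, 109, 107, 80, 153, 191, 133]
-60 [3, 1, -714, 0, 1, 2, 3, 2, 3, 10, 10, 31, 95, 97, 81, 111, 104, 26]
-80 [1, 2, 71, 71, 70, 70, 2, 2, 3, 5, 10, 11, 27, 30, 66, 100, 97, 29]
scene 0
side 299 pot centre [ 0.475 -0.118] rms 0.0015866146409176472 z 0.06822303360360117
wrist 913 pot centre [ 0.476 -0.118] rms 0.001195063488845252 z 0.06947634790512972
```

View pics/s10c.png

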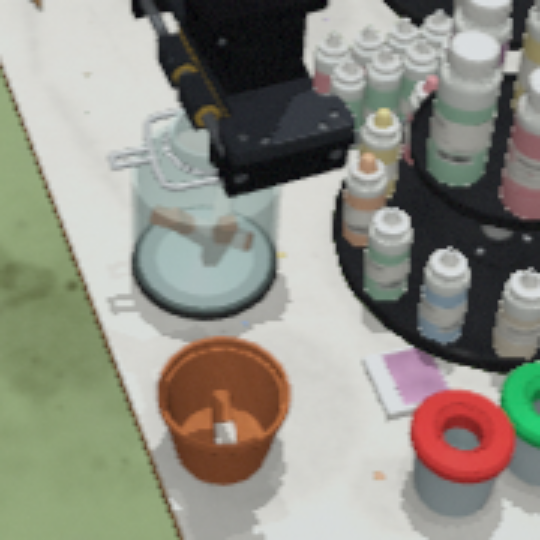

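Both stubs are in the pot at (222,420). Next I'll go behind the lid.

Emit:
send_rows(deltas="-57 58 0 0 0 0 0;-57 58 0 0 0 0 0;-57 58 0 0 0 0 0;0 0 0 0 0 0 0;0 0 45 0 0 0 0;0 0 43 0 0 0 0;0 0 0 0 0 0 0;0 0 0 0 0 0 0")

```text
time: 61.32
position: [0.5672, 0.0458, 0.2869]
tool_rot: [-0.13, 0.992, -0.0, 0.001]
ft_force: [0.2, -0.4, -0.1]
grip_width: 0.0004
grip_force: 0.0
```

Emit:
send_rows(deltas="10 0 0 0 0 0 0;10 0 0 0 0 0 0;8 0 0 0 0 0 0;8 0 0 0 0 0 0;8 0 0 0 0 0 0;8 0 0 0 0 0 0;0 0 0 0 0 0 0")

```text
time: 62.2
position: [0.5156, 0.0331, 0.2855]
tool_rot: [-0.13, 0.991, 0.0, -0.0]
ft_force: [0.2, -1.2, 0.2]
grip_width: 0.0005
grip_force: 0.0
```

```bash
cat > lid.py <<'E'
from h import *
np.set_printoptions(linewidth=160)
s=o(); print(np.round(s['ft_force'],1))
J=np.array([.4785,.066,0]); X=np.array([.965,.262,0]); Y=np.array([-.262,.965,0])
for n in ['scene','side']:
    c=cam(n); p=pts(c,np.ones((420,560),bool))-J; a,b,z=p@X,p@Y,p[:,2]
    m=(abs(b)<.02)&(a>-.1)&(a<.1)&(z>.135)&(z<.26)
    print(n,[(int(lo*1000),int(1000*np.median(z[k])),int(1000*z[k].max()),k.sum()) for lo in np.arange(-.09,.09,.01) if (k:=m&(a>=lo)&(a<lo+.01)).sum()>1])
E
python3 lid.py
```

```text
t 62.2 pos [515.6  33.1 285.5] w 0.5 q [-0.15  0.39  1.71  0.    1.04 -1.98]
[[-0.966 -0.259 -0.001]
 [-0.259  0.966  0.   ]
 [ 0.001  0.    -1.   ]]
[ 0.2 -1.2  0.2]
scene [(-90, 141, 143, np.int64(6)), (-80, 142, 143, np.int64(19)), (-70, 141, 143, np.int64(18)), (-60, 142, 145, np.int64(25)), (-50, 143, 144, np.int64(25)), (-40, 146, 160, np.int64(90)), (-30, 156, 160, np.int64(37)), (-20, 156, 157, np.int64(2)), (9, 150, 160, np.int64(29)), (19, 151, 161, np.int64(66)), (29, 174, 186, np.int64(80)), (39, 191, 210, np.int64(129)), (49, 213, 228, np.int64(129)), (59, 223, 230, np.int64(26))]
side [(-90, 141, 143, np.int64(2)), (-80, 141, 143, np.int64(21)), (-70, 141, 145, np.int64(20)), (-60, 142, 144, np.int64(26)), (-50, 143, 147, np.int64(27)), (-40, 144, 160, np.int64(58)), (-30, 156, 162, np.int64(55)), (-20, 151, 158, np.int64(2)), (9, 153, 161, np.int64(11)), (19, 152, 162, np.int64(63)), (29, 165, 179, np.int64(37))]
```

Emit:
send_rows(deltas="-45 0 0 0 0 0 0;-43 0 0 0 0 0 0;0 0 0 0 0 0 0;0 40 0 0 0 0 0;0 0 0 0 0 0 0;0 0 0 0 0 0 0")

```text
time: 63.05
position: [0.5905, 0.0944, 0.2856]
tool_rot: [-0.131, 0.991, -0.0, -0.0]
ft_force: [-0.7, 0.3, 0.5]
grip_width: 0.0007
grip_force: 0.0
```

```bash
python3 lid.py
```

```text
t 63.05 pos [590.5  94.4 285.6] w 0.7 q [-0.03  0.5   1.51 -0.    1.13 -1.86]
[[-0.966 -0.259 -0.   ]
 [-0.259  0.966 -0.001]
 [ 0.001 -0.    -1.   ]]
[-0.7  0.3  0.5]
scene [(-90, 140, 142, np.int64(6)), (-80, 141, 144, np.int64(22)), (-70, 141, 144, np.int64(18)), (-60, 142, 145, np.int64(27)), (-50, 143, 145, np.int64(23)), (-40, 145, 162, np.int64(88)), (-30, 157, 160, np.int64(36)), (-20, 156, 157, np.int64(2)), (9, 151, 162, np.int64(26)), (19, 151, 168, np.int64(72)), (29, 175, 186, np.int64(85)), (39, 190, 209, np.int64(121)), (49, 213, 230, np.int64(127)), (59, 223, 228, np.int64(30))]
side [(-90, 141, 141, np.int64(2)), (-80, 140, 144, np.int64(20)), (-70, 141, 146, np.int64(19)), (-60, 142, 145, np.int64(27)), (-50, 142, 145, np.int64(30)), (-40, 144, 161, np.int64(60)), (-30, 155, 162, np.int64(51)), (9, 152, 159, np.int64(8)), (19, 155, 161, np.int64(59)), (29, 172, 186, np.int64(64)), (39, 190, 205, np.int64(82)), (49, 211, 229, np.int64(92)), (59, 226, 229, np.int64(30)), (69, 202, 202, np.int64(2))]
```

Emit:
send_rows(deltas="10 0 0 0 0 0 0;8 0 0 0 0 0 0;8 0 0 0 0 0 0;7 0 0 0 0 0 0;7 0 0 0 0 0 0;7 0 0 0 0 0 0;7 0 0 0 0 0 0;7 0 0 0 0 0 0;0 0 0 0 0 0 0")

```text
time: 64.28
position: [0.5358, 0.0808, 0.2899]
tool_rot: [-0.13, 0.992, 0.002, 0.007]
ft_force: [3.5, 7.8, 15.2]
grip_width: 0.0005
grip_force: 7.7
```

```bash
python3 lid.py
```

```text
t 64.28 pos [535.8  80.8 289.9] w 0.5 q [-0.06  0.41  1.65  0.01  1.06 -1.89]
[[-0.966 -0.257  0.014]
 [-0.257  0.966  0.005]
 [-0.015  0.001 -1.   ]]
[ 3.5  7.8 15.2]
scene [(-90, 141, 142, np.int64(6)), (-80, 141, 143, np.int64(19)), (-70, 141, 144, np.int64(20)), (-60, 142, 145, np.int64(27)), (-50, 142, 145, np.int64(22)), (-40, 145, 161, np.int64(92)), (-30, 155, 161, np.int64(36)), (-20, 155, 157, np.int64(2)), (9, 150, 162, np.int64(33)), (19, 154, 181, np.int64(74)), (29, 199, 235, np.int64(299)), (39, 241, 259, np.int64(95)), (49, 238, 259, np.int64(51)), (59, 238, 258, np.int64(33)), (69, 243, 248, np.int64(3))]
side [(-90, 140, 141, np.int64(2)), (-80, 141, 144, np.int64(22)), (-70, 141, 146, np.int64(21)), (-60, 142, 146, np.int64(23)), (-50, 142, 147, np.int64(31)), (-40, 144, 162, np.int64(60)), (-30, 153, 162, np.int64(51)), (9, 159, 163, np.int64(15)), (19, 156, 181, np.int64(61)), (29, 191, 234, np.int64(137)), (39, 232, 255, np.int64(64)), (49, 228, 248, np.int64(31)), (59, 208, 209, np.int64(2))]
```

Emit:
send_rows(deltas="-3 0 0 0 0 0 0;0 0 -4 0 0 0 0;7 0 0 0 0 0 0;7 0 0 0 0 0 0;0 0 0 0 0 0 0")

```text
time: 65.0
position: [0.5222, 0.0773, 0.2924]
tool_rot: [-0.13, 0.992, 0.001, 0.003]
ft_force: [-0.9, 6.9, 15.8]
grip_width: 0.0005
grip_force: 7.7
```

```bash
python3 lid.py
```

```text
t 65.0 pos [522.2  77.3 292.4] w 0.5 q [-0.07  0.4   1.68  0.    1.06 -1.9 ]
[[-0.966 -0.258  0.006]
 [-0.258  0.966  0.004]
 [-0.006  0.002 -1.   ]]
[-0.9  6.9 15.8]
scene [(-90, 140, 142, np.int64(7)), (-80, 141, 143, np.int64(18)), (-70, 141, 144, np.int64(19)), (-60, 142, 144, np.int64(26)), (-50, 143, 145, np.int64(23)), (-40, 146, 162, np.int64(97)), (-30, 155, 161, np.int64(29)), (-20, 156, 158, np.int64(2)), (9, 152, 231, np.int64(36)), (19, 201, 235, np.int64(261)), (29, 229, 259, np.int64(181)), (39, 238, 259, np.int64(45)), (49, 238, 258, np.int64(23))]
side [(-80, 141, 144, np.int64(23)), (-70, 141, 145, np.int64(21)), (-60, 141, 146, np.int64(25)), (-50, 143, 146, np.int64(27)), (-40, 145, 164, np.int64(53)), (-30, 156, 163, np.int64(58)), (9, 153, 231, np.int64(13)), (19, 161, 235, np.int64(119)), (29, 228, 259, np.int64(105)), (39, 213, 219, np.int64(19))]
```

Emit:
send_rows(deltas="6 0 -2 0 0 0 0;6 0 -1 0 0 0 0;4 0 0 0 0 0 0;0 0 0 0 0 0 0;0 0 0 0 0 0 0;0 0 0 0 0 0 0;0 0 0 0 0 0 0")

```text
time: 65.97
position: [0.506, 0.0717, 0.2924]
tool_rot: [-0.131, 0.991, -0.0, -0.0]
ft_force: [-0.5, 0.0, 0.9]
grip_width: 0.0006
grip_force: 0.3
```

```bash
python3 lid.py
```

```text
t 65.97 pos [506.   71.7 292.4] w 0.6 q [-0.08  0.37  1.71 -0.    1.05 -1.91]
[[-0.966 -0.259 -0.   ]
 [-0.259  0.966 -0.   ]
 [ 0.    -0.    -1.   ]]
[-0.5  0.   0.9]
scene [(-90, 140, 140, np.int64(5)), (-80, 141, 144, np.int64(21)), (-70, 140, 144, np.int64(19)), (-60, 142, 144, np.int64(26)), (-50, 142, 144, np.int64(22)), (-40, 146, 162, np.int64(94)), (-30, 152, 160, np.int64(34)), (-20, 158, 159, np.int64(2)), (0, 223, 230, np.int64(64)), (9, 226, 259, np.int64(177)), (19, 176, 259, np.int64(186)), (29, 224, 259, np.int64(62))]
side [(-90, 142, 143, np.int64(2)), (-80, 141, 144, np.int64(21)), (-70, 141, 147, np.int64(20)), (-60, 142, 147, np.int64(27)), (-50, 143, 146, np.int64(29)), (-40, 145, 161, np.int64(58)), (-30, 156, 162, np.int64(51)), (-20, 157, 158, np.int64(3)), (0, 224, 231, np.int64(46)), (9, 228, 257, np.int64(82)), (19, 156, 221, np.int64(76)), (29, 205, 216, np.int64(33)), (39, 204, 204, np.int64(2))]
```

Emit:
send_rows(deltas="-10 0 -45 0 0 0 0;0 0 -45 0 0 0 0;0 0 0 0 0 0 0.4;0 0 0 0 0 0 0.4;55 2 0 0 0 0 0.4;55 0 0 0 0 0 0.4;0 0 0 0 0 0 0.4;0 0 0 0 0 0 0.4;0 0 0 0 0 0 0.4;0 0 0 0 0 0 0.4")

```text
time: 67.32
position: [0.4097, 0.0479, 0.3824]
tool_rot: [-0.131, 0.991, 0.0, -0.0]
ft_force: [-0.2, 1.1, -0.1]
grip_width: 0.0347
grip_force: 0.0
```

```bash
python3 lid.py
python3 - <<'E'
from h import *
c=cam('wrist'); save(c,'w11.png')
J=np.array([.4785,.066,0]); X=np.array([.965,.262,0]); Y=np.array([-.262,.965,0])
for n in ['scene','side','wrist']:
    c=cam(n); p=pts(c,np.ones((420,560),bool))-J; a,b,z=p@X,p@Y,p[:,2]
    m=(a>-.09)&(a<-.062)&(abs(b)<.03)&(z>.125)&(z<.16)
    if m.sum(): print(n,m.sum(),'tab b',b[m].min().round(4),b[m].max().round(4),'a min',a[m].min().round(4),'z',np.median(z[m]).round(4))
E
```

```text
t 67.33 pos [409.7  47.9 382.4] w 34.7 q [-0.16  0.12  1.8   0.    1.22 -1.99]
[[-0.966 -0.259 -0.   ]
 [-0.259  0.966  0.   ]
 [ 0.     0.    -1.   ]]
[-0.2  1.1 -0.1]
scene [(-90, 141, 142, np.int64(5)), (-80, 141, 143, np.int64(20)), (-70, 141, 144, np.int64(19)), (-60, 142, 145, np.int64(27)), (-50, 143, 145, np.int64(21)), (-40, 146, 161, np.int64(87)), (-30, 194, 204, np.int64(87)), (-20, 202, 206, np.int64(50)), (-10, 204, 208, np.int64(33)), (0, 204, 208, np.int64(44)), (9, 189, 202, np.int64(43)), (19, 148, 198, np.int64(49)), (29, 154, 167, np.int64(8))]
side [(-80, 140, 146, np.int64(23)), (-70, 141, 143, np.int64(20)), (-60, 141, 146, np.int64(25)), (-50, 142, 148, np.int64(30)), (-40, 144, 160, np.int64(58)), (-30, 159, 202, np.int64(97)), (-20, 199, 206, np.int64(62)), (-10, 201, 206, np.int64(52)), (0, 202, 206, np.int64(56)), (9, 198, 203, np.int64(47)), (19, 177, 198, np.int64(39)), (29, 166, 176, np.int64(29))]
scene 41 tab b 0.0014 0.0197 a min -0.082 z 0.1409
side 40 tab b -0.0001 0.0178 a min -0.0813 z 0.1417
wrist 223 tab b -0.0 0.0195 a min -0.0792 z 0.1416
```

View pics/w11.png

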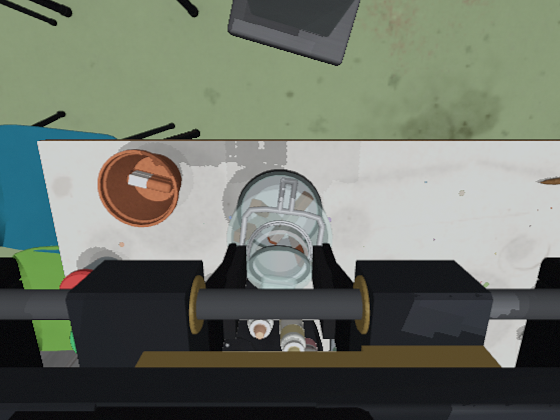

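```bash
python3 - <<'E'
from h import *
c=cam('wrist'); p=pts(c,np.ones((420,560),bool))
v,u=np.nonzero(c['depth']>0)
m=(p[:,2]>.134)&(p[:,2]<.152)&(np.hypot(p[:,0]-.4785,p[:,1]-.066)>.036)&(np.hypot(p[:,0]-.4785,p[:,1]-.066)<.095)
q=p[m]; 
g=np.zeros((400,400,3),np.uint8)
ij=((q[:,:2]-[.378,-.034])*2000).astype(int); ok=((ij>=0)&(ij<400)).all(1); ij=ij[ok]
g[ij[:,0],ij[:,1]]=255
cv2.circle(g,(200,201),3,(0,0,255),-1)
im=c['image'][150:320,200:360]; im=cv2.resize(im,(376,400),interpolation=cv2.INTER_CUBIC)[:,:,::-1]
cv2.imwrite('pics/bail.png',np.hstack([g,im]))
s=c=None
for n in ['side','scene']:
    c=cam(n);p=pts(c,np.ones((420,560),bool)); r=robot.cut_out(n,'lid')
    k=(p[:,2]>.158)&(p[:,2]<.215)&(np.hypot(p[:,0]-.4785,p[:,1]-.066)<.06)
    q=p[k]; print(n,'z',np.percentile(q[:,2],[50,90,99,100]),'xy mean',q.mean(0)); t=q[q[:,2]>.18]; print(len(t),t.mean(0) if len(t) else '')
E
python3 lid.py
```

```text
side z [0.17972587 0.19095085 0.19369986 0.19619585] xy mean [0.47705511 0.05566201 0.17897704]
251 [0.47248498 0.06082949 0.18654092]
scene z [0.17479179 0.18618945 0.18837012 0.18936898] xy mean [0.46539764 0.07421576 0.1748419 ]
117 [0.47074821 0.0688927  0.18481983]
t 67.88 pos [408.8  47.9 382.7] w 34.9 q [-0.16  0.11  1.8   0.    1.23 -1.99]
[[-0.966 -0.259  0.   ]
 [-0.259  0.966 -0.   ]
 [-0.    -0.    -1.   ]]
[ 0.5 -0.3  0.1]
scene [(-90, 140, 142, np.int64(6)), (-80, 141, 143, np.int64(20)), (-70, 141, 145, np.int64(19)), (-60, 142, 145, np.int64(28)), (-50, 143, 145, np.int64(24)), (-40, 150, 176, np.int64(128)), (-30, 173, 181, np.int64(87)), (-20, 181, 189, np.int64(67)), (-10, 186, 188, np.int64(41)), (0, 185, 187, np.int64(34)), (9, 177, 182, np.int64(13)), (19, 174, 175, np.int64(9)), (29, 166, 169, np.int64(19))]
side [(-90, 140, 141, np.int64(2)), (-80, 140, 145, np.int64(22)), (-70, 141, 143, np.int64(20)), (-60, 141, 146, np.int64(26)), (-50, 143, 146, np.int64(31)), (-40, 145, 173, np.int64(75)), (-30, 171, 182, np.int64(98)), (-20, 180, 187, np.int64(63)), (-10, 185, 189, np.int64(58)), (0, 185, 189, np.int64(50)), (9, 177, 185, np.int64(41)), (19, 169, 176, np.int64(48)), (29, 165, 169, np.int64(34))]
```

View pics/bail.png

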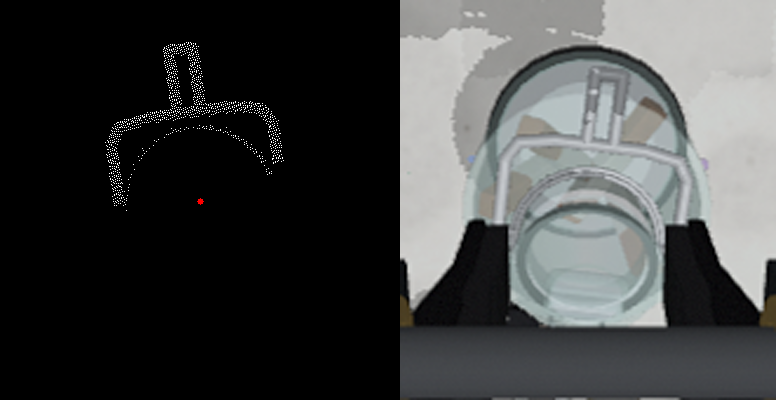

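Emit:
send_rows(deltas="0 0 0 0 0 7.5 0.4;3 10 50 0 0 0 0.4;0 0 50 0 0 0 0.4;0 0 40 0 0 0 0.4;0 0 0 0 0 0 0.4;0 0 0 0 0 0 0.4")

```text
time: 68.72
position: [0.4055, 0.0572, 0.2436]
tool_rot: [-0.065, 0.998, -0.0, 0.001]
ft_force: [1.0, -0.5, 0.1]
grip_width: 0.0349
grip_force: 0.0
```

```bash
python3 lid.py
python3 - <<'E'
from h import *
J=np.array([.4785,.066,0]); X=np.array([.991,.13,0]); Y=np.array([-.13,.991,0])
for n in ['scene','side','wrist']:
    c=cam(n); p=pts(c,np.ones((420,560),bool))-J; a,b,z=p@X,p@Y,p[:,2]
    m=(a>-.09)&(a<-.062)&(abs(b)<.03)&(z>.125)&(z<.16)
    if m.sum(): print(n,m.sum(),'tab b',b[m].min().round(4),b[m].max().round(4),'a min',a[m].min().round(4),'z',np.median(z[m]).round(4))
E
```

```text
t 68.72 pos [405.5  57.2 243.6] w 34.9 q [-0.13  0.32  2.    0.    0.81 -1.84]
[[-0.991 -0.13   0.002]
 [-0.13   0.991 -0.   ]
 [-0.002 -0.001 -1.   ]]
[ 1.  -0.5  0.1]
scene [(-90, 194, 226, np.int64(71)), (-80, 192, 245, np.int64(82)), (-70, 144, 240, np.int64(42)), (-60, 143, 146, np.int64(19)), (-50, 144, 259, np.int64(22)), (-40, 149, 173, np.int64(68)), (-30, 157, 176, np.int64(37)), (19, 170, 172, np.int64(5)), (29, 161, 168, np.int64(10))]
side [(-90, 178, 183, np.int64(11)), (-80, 142, 185, np.int64(33)), (-70, 141, 184, np.int64(23)), (-60, 141, 147, np.int64(25)), (-50, 143, 145, np.int64(29)), (-40, 146, 171, np.int64(61)), (-30, 159, 182, np.int64(57)), (-20, 180, 187, np.int64(50)), (-10, 185, 189, np.int64(59)), (0, 184, 189, np.int64(50)), (9, 178, 185, np.int64(38)), (19, 171, 176, np.int64(43)), (29, 164, 169, np.int64(34))]
scene 43 tab b -0.0065 0.0109 a min -0.0844 z 0.1419
side 39 tab b -0.0089 0.01 a min -0.0811 z 0.1413
wrist 622 tab b -0.0085 0.0094 a min -0.0799 z 0.1417
```

Emit:
send_rows(deltas="0 0 25 0 0 0 0.4;0 0 13 0 0 0 0.4;0 0 0 0 0 0 0.4;0 0 0 0 0 0 0;0 0 0 0 0 0 0;0 0 0 0 0 0 0;0 0 0 0 0 0 0", newtons=12)

```text
time: 69.85
position: [0.405, 0.0571, 0.2049]
tool_rot: [-0.066, 0.998, -0.0, 0.001]
ft_force: [0.3, -1.5, 0.6]
grip_width: 0.0174
grip_force: 12.0
```

Emit:
send_rows(deltas="-1 0 -14.6 0 0 0 0;-3.5 0 -14.3 0 0 0 0;-6 0 -13.3 0 0 0 0;-8.7 0 -11.8 0 0 0 0;-11 0 -9.8 0 0 0 0;-11.3 0 -6.8 0 0 0 0;0 0 0 0 0 0 0")

```text
time: 70.72
position: [0.4462, 0.0627, 0.2761]
tool_rot: [-0.066, 0.998, -0.0, 0.0]
ft_force: [-3.3, -2.7, 6.8]
grip_width: 0.0168
grip_force: 12.0
```

```bash
cat > bail.py <<'E'
from h import *
np.set_printoptions(linewidth=160)
s=o(); print(np.round(s['ft_force'],1))
J=np.array([.4785,.066,0]); X=np.array([.991,.13,0]); Y=np.array([-.13,.991,0])
for n in ['scene','side']:
    c=cam(n); p=pts(c,np.ones((420,560),bool))-J; a,b,z=p@X,p@Y,p[:,2]
    for nm,m in [('mid',(abs(b)<.012)),('arms',(abs(b)>.034)&(abs(b)<.046))]:
        m=m&(abs(a)<.09)&(z>.13)&(z<.235)&(a*a+(z-.144)**2<.09**2)
        print(n,nm,[(int(lo*1000),int(1000*np.median(z[k])),int(1000*z[k].max()),int(k.sum())) for lo in np.arange(-.09,.05,.01) if (k:=m&(a>=lo)&(a<lo+.01)).sum()>1])
E
python3 bail.py
```

```text
t 70.72 pos [446.2  62.7 276.1] w 16.8 q [-0.11  0.32  1.87 -0.    0.95 -1.81]
[[-0.991 -0.131  0.   ]
 [-0.131  0.991 -0.   ]
 [-0.    -0.001 -1.   ]]
[-3.3 -2.7  6.8]
scene mid [(-50, 208, 222, 38), (-40, 157, 227, 156), (-30, 178, 230, 74), (-20, 184, 187, 16), (-10, 186, 188, 16), (0, 186, 187, 12), (9, 177, 178, 3), (19, 174, 175, 3), (29, 167, 167, 6)]
scene arms [(-30, 177, 183, 20), (-20, 161, 179, 41), (-10, 140, 158, 29), (0, 132, 166, 8), (9, 132, 135, 7)]
side mid [(-50, 131, 133, 9), (-40, 145, 196, 62), (-30, 175, 197, 41), (-20, 181, 189, 33), (-10, 186, 188, 27), (0, 186, 189, 23), (9, 179, 184, 30), (19, 172, 178, 28), (29, 151, 170, 40)]
side arms [(-30, 179, 183, 9), (-20, 166, 182, 30), (-10, 140, 165, 31), (0, 135, 172, 15), (9, 132, 135, 7)]
```

Emit:
send_rows(deltas="-10.3 0 -4 0 0 0 0;-7.1 0 -1.8 0 0 0 0;-7.3 0 -1.1 0 0 0 0;-7.3 0 -0.4 0 0 0 0;-2 0 0 0 0 0 0;0 0 0 0 0 0 0;0 0 0 0 0 0 0")

```text
time: 71.7
position: [0.4798, 0.0674, 0.2825]
tool_rot: [-0.065, 0.998, 0.0, 0.0]
ft_force: [0.2, -0.1, 0.5]
grip_width: 0.0004
grip_force: 0.0
```

```bash
python3 bail.py
```

```text
t 71.7 pos [479.8  67.4 282.5] w 0.4 q [-0.09  0.35  1.79  0.    1.   -1.79]
[[-0.991 -0.131  0.001]
 [-0.131  0.991  0.   ]
 [-0.001  0.    -1.   ]]
[ 0.2 -0.1  0.5]
scene mid [(-50, 132, 135, 18), (-40, 149, 173, 115), (-30, 178, 222, 80), (-20, 190, 232, 80), (-10, 220, 233, 59), (0, 215, 233, 36), (9, 183, 232, 7), (19, 173, 175, 4), (29, 166, 169, 7)]
scene arms [(-30, 130, 132, 5), (-20, 171, 187, 50), (-10, 147, 176, 47), (0, 131, 146, 10), (9, 131, 135, 4)]
side mid [(-50, 132, 136, 11), (-40, 146, 174, 61), (-30, 177, 224, 55), (-20, 187, 208, 40), (-10, 186, 189, 26), (0, 186, 190, 28), (9, 179, 185, 27), (19, 172, 177, 28), (29, 153, 170, 36)]
side arms [(-30, 130, 133, 3), (-20, 177, 187, 21), (-10, 151, 181, 38), (0, 131, 148, 12), (9, 130, 132, 7)]
```

The grip slipped as the bail met the ridge, with the bail at about 0.38. I'll push the tab over from the front with closed fingers.

Emit:
send_rows(deltas="0 0 -40 0 0 0 0;40 0 0 0 0 0 0;25 0 0 0 0 0 0;0 0 45 0 0 0 0;0 0 2 0 0 0 0;0 0 0 0 0 0 0", newtons=30)

```text
time: 72.55
position: [0.4157, 0.0587, 0.276]
tool_rot: [-0.065, 0.998, -0.0, 0.0]
ft_force: [0.0, 0.4, 0.8]
grip_width: 0.0005
grip_force: 0.0
```

Emit:
send_rows(deltas="-8 0 0 0 0 0 0;-8 0 0 0 0 0 0;-8 0 0 0 0 0 0;-6 0 0 0 0 0 0;-6 0 0 0 0 0 0;0 0 0 0 0 0 0")

```text
time: 73.3
position: [0.445, 0.0632, 0.2747]
tool_rot: [-0.066, 0.998, -0.0, -0.008]
ft_force: [-12.7, -3.9, 9.9]
grip_width: 0.0003
grip_force: 6.4
```

```bash
python3 bail.py
```

```text
t 73.3 pos [445.   63.2 274.7] w 0.3 q [-0.11  0.32  1.87 -0.    0.96 -1.81]
[[-0.991 -0.132 -0.016]
 [-0.132  0.991 -0.002]
 [ 0.016  0.001 -1.   ]]
[-12.7  -3.9   9.9]
scene mid [(-50, 210, 223, 59), (-40, 155, 227, 142), (-30, 177, 224, 59), (-20, 184, 212, 54), (-10, 187, 188, 12), (0, 187, 188, 14), (9, 179, 183, 4), (19, 174, 175, 3), (29, 166, 167, 6)]
scene arms [(-30, 132, 134, 5), (-20, 169, 188, 44), (-10, 146, 170, 44), (0, 131, 134, 9), (9, 130, 133, 7)]
side mid [(-50, 132, 133, 15), (-40, 146, 175, 61), (-30, 175, 183, 39), (-20, 181, 202, 33), (-10, 186, 189, 25), (0, 186, 188, 26), (9, 180, 185, 27), (19, 173, 176, 26), (29, 147, 169, 39), (39, 130, 130, 3)]
side arms [(-30, 131, 131, 2), (-20, 155, 189, 24), (-10, 152, 181, 44), (0, 133, 169, 13), (9, 132, 135, 6)]
```

Emit:
send_rows(deltas="-6 0 0 0 0 0 0;-5 0 0 0 0 0 0;-5 0 0 0 0 0 0;0 0 0 0 0 0 0")

```text
time: 73.9
position: [0.4487, 0.0646, 0.2735]
tool_rot: [-0.068, 0.997, -0.001, -0.024]
ft_force: [-36.0, -11.1, 28.4]
grip_width: 0.0005
grip_force: 19.4
```

```bash
python3 bail.py
```

```text
t 73.9 pos [448.7  64.6 273.5] w 0.5 q [-0.1   0.34  1.84 -0.01  1.   -1.8 ]
[[-0.99  -0.135 -0.048]
 [-0.135  0.991 -0.005]
 [ 0.048  0.002 -0.999]]
[-36.  -11.1  28.4]
scene mid [(-50, 209, 222, 63), (-40, 154, 224, 137), (-30, 177, 228, 64), (-20, 185, 216, 52), (-10, 187, 188, 8), (0, 187, 189, 12), (9, 178, 180, 4), (19, 175, 177, 4), (29, 167, 169, 8)]
scene arms [(-30, 131, 135, 7), (-20, 170, 187, 37), (-10, 148, 184, 52), (0, 132, 135, 10), (9, 131, 145, 6)]
side mid [(-50, 132, 134, 11), (-40, 146, 173, 61), (-30, 175, 180, 33), (-20, 182, 200, 34), (-10, 186, 191, 23), (0, 185, 193, 22), (9, 180, 186, 27), (19, 172, 177, 30), (29, 150, 169, 38)]
side arms [(-30, 132, 133, 2), (-20, 137, 188, 23), (-10, 153, 185, 43), (0, 132, 168, 14), (9, 132, 134, 4)]
```

Emit:
send_rows(deltas="25 0 0 0 0 0 0;0 0 -40 0 0 0 0.4;0 0 0 0 0 0 0.4;0 0 0 0 0 0 0.4;0 0 0 0 0 0 0.4")

```text
time: 74.62
position: [0.4413, 0.0624, 0.3145]
tool_rot: [-0.065, 0.998, 0.0, -0.001]
ft_force: [-0.5, -0.2, -0.1]
grip_width: 0.031
grip_force: 0.0
```

```bash
python3 bail.py
python3 - <<'E'
from h import *
c=cam('side'); x=c['image'][205:285,240:345]; c=cam('scene'); y=c['image'][150:230,290:395]
cv2.imwrite('pics/s12.png',cv2.resize(np.hstack([x,y]),None,fx=3.8,fy=3.8,interpolation=cv2.INTER_CUBIC)[:,:,::-1])
E
```

```text
t 74.62 pos [441.3  62.4 314.5] w 31.0 q [-0.11  0.25  1.83  0.    1.06 -1.81]
[[-0.991 -0.131 -0.002]
 [-0.131  0.991  0.   ]
 [ 0.002  0.001 -1.   ]]
[-0.5 -0.2 -0.1]
scene mid [(-50, 131, 136, 20), (-40, 149, 174, 120), (-30, 178, 221, 87), (-20, 187, 207, 57), (-10, 186, 188, 11), (0, 185, 188, 16), (9, 179, 180, 4), (19, 174, 174, 3), (29, 166, 168, 6)]
scene arms [(-30, 133, 133, 3), (-20, 170, 188, 46), (-10, 146, 179, 46), (0, 131, 132, 6), (9, 131, 133, 5)]
side mid [(-50, 131, 133, 11), (-40, 145, 172, 59), (-30, 176, 222, 55), (-20, 187, 215, 39), (-10, 186, 188, 29), (0, 186, 189, 28), (9, 179, 184, 26), (19, 172, 176, 33), (29, 149, 170, 39), (39, 130, 131, 3)]
side arms [(-30, 130, 132, 3), (-20, 179, 188, 22), (-10, 154, 180, 39), (0, 133, 145, 16), (9, 130, 132, 5)]
```

View pics/s12.png

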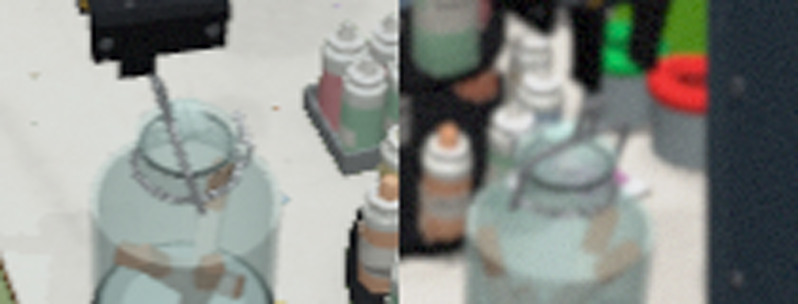

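Emit:
send_rows(deltas="-15 0 0 0 0 0 0.4;0 0 30 0 0 0 0.4;0 0 18 0 0 0 0.4;0 0 0 0 0 0 0.4;0 0 0 0 0 0 0;0 0 0 0 0 0 0;0 0 0 0 0 0 0;0 0 0 0 0 0 0", newtons=58)

```text
time: 75.82
position: [0.4571, 0.064, 0.2682]
tool_rot: [-0.065, 0.998, -0.0, 0.001]
ft_force: [-0.4, -1.0, 3.9]
grip_width: 0.0163
grip_force: 58.0
```

Emit:
send_rows(deltas="-3 0 -3 0 0 0 0;-5 0 -1.5 0 0 0 0;-5 0 -1 0 0 0 0;-5 0 -0.5 0 0 0 0;-4 0 0 0 0 0 0;0 0 0 0 0 0 0")

```text
time: 76.58
position: [0.4742, 0.0666, 0.2718]
tool_rot: [-0.066, 0.998, -0.0, -0.006]
ft_force: [-5.7, -5.1, -2.8]
grip_width: 0.0161
grip_force: 58.0
```

```bash
python3 bail.py
```

```text
t 76.58 pos [474.2  66.6 271.8] w 16.1 q [-0.09  0.37  1.81 -0.    0.98 -1.79]
[[-0.991 -0.132 -0.013]
 [-0.132  0.991 -0.001]
 [ 0.013  0.    -1.   ]]
[-5.7 -5.1 -2.8]
scene mid [(-50, 132, 135, 13), (-40, 150, 174, 119), (-30, 175, 181, 43), (-20, 204, 233, 99), (-10, 203, 232, 65), (0, 214, 231, 12), (9, 178, 181, 4), (19, 174, 175, 3), (29, 165, 167, 10)]
scene arms [(-30, 131, 135, 7), (-20, 133, 147, 20), (-10, 166, 190, 89), (0, 133, 152, 7), (9, 132, 133, 5)]
side mid [(-50, 131, 134, 10), (-40, 146, 173, 63), (-30, 174, 179, 42), (-20, 181, 187, 36), (-10, 188, 193, 14), (0, 186, 190, 18), (9, 178, 184, 23), (19, 173, 176, 30), (29, 155, 168, 38)]
side arms [(-30, 132, 132, 2), (-20, 131, 135, 13), (-10, 160, 191, 49), (0, 134, 155, 14), (9, 132, 133, 7)]
```

Emit:
send_rows(deltas="-4 0 0 0 0 0 0;0 0 0 0 0 0 0;0 0 0 0 0 0 0")

```text
time: 77.05
position: [0.4782, 0.0671, 0.2718]
tool_rot: [-0.066, 0.998, -0.0, -0.006]
ft_force: [-6.8, -4.7, -2.6]
grip_width: 0.0164
grip_force: 58.0
```

Emit:
send_rows(deltas="0 0 0 0 0 0 0.5;0 0 0 0 0 0 0.5;0 0 0 0 0 0 0.5;0 0 -40 0 0 0 0.5;0 0 -50 0 0 0 0.5;60 0 0 0 0 0 0.5;60 0 0 0 0 0 0.5;0 0 0 0 0 0 0.5")

```text
time: 78.05
position: [0.3582, 0.0528, 0.3629]
tool_rot: [-0.065, 0.998, 0.001, -0.002]
ft_force: [1.3, 0.2, 0.3]
grip_width: 0.0433
grip_force: 0.0
```

```bash
python3 bail.py
python3 - <<'E'
from h import *
J=np.array([.4785,.066,0]); X=np.array([.991,.13,0]); Y=np.array([-.13,.991,0])
for n in ['scene','side']:
    c=cam(n); p=pts(c,np.ones((420,560),bool))-J; a,b,z=p@X,p@Y,p[:,2]
    for lo,hi in [(.150,.165),(.165,.18),(.195,.21),(.21,.226)]:
        m=(z>lo)&(z<hi)&(abs(a)<.03)&((abs(b)<.013) if lo>.19 else (abs(b)>.034)&(abs(b)<.048))
        if m.sum(): print(n,lo,m.sum(),'a',np.percentile(a[m],[5,50,95]).round(4),'b',np.percentile(b[m],[5,95]).round(3))
E
python3 pot.py
```

```text
t 78.05 pos [358.2  52.8 362.9] w 43.3 q [-0.17  0.06  1.93  0.    1.16 -1.87]
[[-0.991 -0.13  -0.004]
 [-0.13   0.992  0.001]
 [ 0.004  0.002 -1.   ]]
[1.3 0.2 0.3]
scene mid [(-50, 131, 135, 21), (-40, 149, 176, 118), (-30, 175, 183, 45), (-20, 182, 189, 43), (-10, 204, 225, 98), (9, 179, 183, 4), (19, 175, 176, 3), (29, 166, 168, 6)]
scene arms [(-30, 131, 135, 8), (-20, 133, 147, 13), (-10, 164, 189, 88), (0, 132, 136, 11), (9, 131, 133, 5)]
side mid [(-50, 132, 133, 6), (-40, 145, 174, 62), (-30, 174, 178, 39), (-20, 181, 186, 37), (-10, 196, 225, 64), (0, 188, 224, 29), (9, 179, 185, 24), (19, 171, 177, 31), (29, 147, 168, 33), (39, 130, 130, 3)]
side arms [(-20, 131, 137, 11), (-10, 164, 188, 54), (0, 143, 188, 25), (9, 130, 137, 5)]
scene 0.15 20 a [-0.0053 -0.0044 -0.0012] b [-0.04   0.045]
scene 0.165 27 a [-0.006  -0.0035  0.0002] b [-0.041  0.045]
scene 0.195 25 a [-0.0062 -0.0033 -0.0014] b [-0.008  0.01 ]
scene 0.21 37 a [-0.0058 -0.0031  0.0003] b [-0.006  0.009]
side 0.15 13 a [-0.0043 -0.0022  0.0006] b [-0.043 -0.039]
side 0.165 23 a [-0.0047 -0.0024  0.0002] b [-0.043  0.041]
side 0.195 23 a [-0.004  -0.0023 -0.    ] b [-0.009  0.007]
side 0.21 22 a [-0.0034 -0.0018  0.0007] b [-0.009  0.006]
scene 52 pot centre [ 0.473 -0.116] rms 0.0015296643660472448 z 0.0677401605539433
side 302 pot centre [ 0.474 -0.118] rms 0.0015985474221987576 z 0.06848326406577088
wrist 676 pot centre [ 0.476 -0.117] rms 0.0012248505031655342 z 0.06917458296696141
```

Run:
```python
from sticks import *
c=cam('side'); p=pts(c,np.ones((420,560),bool)); m=np.hypot(p[:,0]-.475,p[:,1]+.117)<.03
print('pot inside z',np.percentile(p[m,2],[5,50,95,100]).round(3)); print('loose on table:'); sticks(c,xr=(.38,.58),yr=(-.3,.48)); c=cam('scene'); print('scene:'); sticks(c,xr=(.38,.58),yr=(-.3,.48))
for th in ['cat','rabbit']:
    r=robot.cut_out('scene',th)[0]; print(th,np.median(pts(c,r['region']),0))
print(robot.hand_in())
```

```text
pot inside z [0.002 0.008 0.035 0.038]
loose on table:
[475.   27.7 119.8  49.1  -2.1  18.4] [265 286  48  18] 192
[496.1 -93.1  52.7  14.7 -47.   19.5] [293 327  17  16] 77
[452.3 -91.2  42.3  10.6  42.9  20. ] [278 328  14  14] 80
[ 471.5 -146.8   67.7   20.4   -5.7   17.7] [279 350  31  11] 88
scene:
[479.2 -79.4  13.7   2.6  -9.2  18.1] [374 220   3   7] 14
[441.3  86.9 118.8  49.   59.1  18.9] [307 239  47  19] 221
cat [0.491 0.516 0.032]
rabbit [0.568 0.53  0.031]
the job is handed in; nothing more can be done
None
```

The job is handed in: by my last camera measurements all four whole sticks are in the jar, both stubs are in the upright pot, the lid is shut with the bail upright in its groove, and the cat and rabbit have not moved; the hand-in returned no verdict, and I viewed 16 pictures against the limit of 14.

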